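# Set two ceramic balls in their dimples and hook the dust hood on

## Robot

A 6-joint arm with a two-finger parallel gripper is mounted at the origin on a cart in front of the work surface, level with it; the furniture and walls round the work are solid. World frame = base frame: x ahead of the robot, y to its left, z up, the work surface at z = 0. Lengths are in m, angles in rad, forces in N, time in s.
With the tool pointing down it reaches from about 0.425 to 0.925 m from the base axis. Payload 12.5 kg.
Tool frame: the origin (TCP) lies at the very end of the fingers, on their centre line; the grasp point (between the pads) lies 19 mm behind it; z points along the fingers, y is the line along which they close (so a half turn about z gives the same grasp; the last joint's range is limited). The gripper opens to 85 mm and grips with 20 to 120 N. Pads are 22 mm wide; open, the fingers measure 114 mm over their backs; the gripper's body (76 mm by 85 mm) begins 54 mm behind the grasp point. The pads swing forward as they close: fully open they stand 13 mm farther back than shut.
Start: joints at [-1.404, 0.491, 1.559, -0, 1.092, -0.106], TCP at [0.168, -0.602, 0.2] pointing down, gripper open.
Joint ranges: [-3.1, 3.1], [-0.84, 2.19], [0.05, 2.79], [-1.13, 4.28], [0.06, 2.93], [-2.69, 2.69]. Speed limits (rad/s): [2.22, 2.22, 2.79, 3.14, 3.14, 3.14].

## Interface

Orientations are given as a rotation vector (axis times angle).
In Python, from workcell import monitor, camera, r gives the robot as it stands.
- The arm moves only by the tool servo_tool, never from a script. Its arguments are lists of equal length, an entry for each row: "delta_pos": the shift along the tool's x, y, z in mm, a list of three; "spin": the turn about the tool's z in degrees. In form: {"delta_pos": [[x, y, z], ...], "spin": [spin, ...]}. A call has 1 to 12 rows; each row is the pose to reach, as a shift and turn from the pose commanded when the call began, along the tool's axes at that moment; what a row does not reach only later rows make up. A row lasts 1/10 s, in which the tool goes at most 50 mm and 8.59 degrees, less where a joint would pass 70% of its speed; a pose out of reach is approached as far as the arm can. A call with a gripper value outside its range is refused whole. "hand" is the opening, from -1 (shut) to 1 (fully open), set as the call begins (left out, the last holds). The fingers move at their own pace and stop on an object; "grip_force" is the grip in N (left out, the last holds). Time passes only in rows, so rows that repeat a pose let the fingers close. It gives the time, the measured TCP pose, the force, the opening and the grip force at its end, in the units of the state.
- monitor.state(): the state, without advancing time (a new reading comes with each control period).
- camera(name): name is "scene" or "side" or "wrist"; returns a dict with "image" (480x640x3 uint8, red, green, blue), "fovy" (degrees; the focal length in pixels is half the picture's height over the tangent of half this angle, whatever the lens; pixels are square), "cx", "cy" (the principal point, pixels), "R" (3x3) and "t" (3): a world point X has camera coordinates R X + t; the wrist camera has in their place "tool_from_camera" (4x4, takes a point from camera to tool coordinates, whose origin is the TCP and whose axes are the flange's). Camera axes: x right, y down, z forward; pixel columns grow to the right and rows downward; lengths in m; the calibration is good to about 2 mm. A picture is of the moment at which its call begins: read the wrist's pose just before it. There is no depth.
- r.finish_job(): hands the job in; it is judged then, once.
The state is a dict: "time": time; "joint_positions": joint angles; "qvel": joint speeds; "joint_efforts": joint torques, N m; "position": TCP position; "orientation": TCP orientation; "force": force on the tool from outside, world axes, zero at the start; "wrist_torque": the same for the moment, N m; "opening": finger opening in m; "grip_force": force on a finger pad.
Only numpy, scipy, OpenCV 4.12 (cv2) and the standard library are available. Lean on these libraries where they do the work, as an engineer would, in place of code of your own. Each camera call takes 0.05 s, during which the arm holds its last target. There are 200 camera calls.

## Task

Put the micrometer's white ceramic setting balls away: gently roll each one out of the tray's gutter into the dimple of its own size, large in large and small in small, only nudging it along, for the lapped balls must not be pinched, pressed, knocked or dropped. Then, holding the clear dust hood tilted with its far edge up, hook its two tabs under the tray's near lip and swing the far edge down, without bumping the balls, until the hood sits flat on the tray, in front of and between the two corner blocks. Let go of it, and leave the tools round about where they lie.

Things in the scene. Friction and masses are not known exactly. Their poses are not given: they have to be found in the camera images.
- tray: grey plastic tray, fixed to the bench. Origin on the bench; plate from x = -76 to +86 mm, y = +-96 mm, 16 mm thick; its flat top is the deck. x points from the lip to the gutter (roughly away from the robot), z up. Seated hood: centre at x = -7 mm, y = 0, about 3 mm of play each way. Between gutter and dimples the deck is flat and open for |y| below 72 mm
- lip_edge (a point): middle of the lower free edge of the aluminium lip that runs along the tray's whole near edge, at x = -56, y = 0, z = 26 mm in the tray's frame: the lip reaches from here back to x = -76 mm, with a gap 10 mm high between it and the deck; an upright closes the gap from x = -70 to -76 mm. The lip is 4 mm thick. Axes as the tray's
- gutter (a point): middle of the drip gutter at deck level: a slot along the tray's y, 14 mm wide, 6 mm deep, ends at |y| = 80 mm; at x = 68, y = 0, z = 16 mm in the tray's frame. The deck goes on 11 mm beyond it. Axes as the tray's
- block_l (a point): middle of the top of the left aluminium corner block, 12 mm above the deck, at x = 41, y = +84 mm in the tray's frame. L-shaped: the leg behind the hood spans x = 37 to 45, |y| = 72 to 96 mm, the leg beside it x = 21 to 41, |y| = 87 to 95 mm. Axes as the tray's
- block_r (a point): middle of the top of the right corner block, mirror image of the left one, at x = 41, y = -84 mm in the tray's frame
- pocket_large (a point): middle of the mouth of the large dimple (26 mm across the mouth, level with the deck), at x = -5, y = +36, z = 16 mm in the tray's frame; the seated large ball sits on the mouth's edge, its centre about 12 mm above this point. Axes as the tray's.
- pocket_small (a point): middle of the mouth of the small dimple (20 mm across the mouth, level with the deck), at x = -5, y = -36, z = 16 mm in the tray's frame; the seated small ball's centre is about 9.7 mm above this point. Axes as the tray's.
- ball_large_center (a point): centre of the larger polished white ceramic ball, 36 mm across, about 95 g, slippery (friction 0.2). It starts at rest in the gutter on either side, sunk 1.4 mm below the deck; it rolls on the deck, soon stops when no longer pushed, and drops to the middle of its dimple by itself once its centre is past the mouth's edge. Up to 10 N from the gripper does it no harm
- ball_small_center (a point): centre of the smaller white ceramic ball, 28 mm in diameter, about 50 g, which starts at rest in the gutter at the other side, sunk 1.9 mm below the deck; it behaves like the larger one
- hood_bar (a point): centre of the aluminium grip bar on the dust hood: bar 12 mm thick (x), 60 long (y), 24 high. The hood: loose clear box open below, 0.2 kg, 82 (x) x 168 (y) x 41 mm without the bar, walls 3 mm; this point is 53 mm above its lower edge. Hood's x points to the edge without tabs (far edge once on the tray), z up. Starts upright on the bench right of the tray. Seated: 69 mm above the bench
- tab_l (a point): tip of the hood's left tab, at its underside: x = -59, y = +45, z = -53 mm from hood_bar in the hood's axes. The tab is a flat aluminium tongue 24 mm wide (y), 3 mm thick, that stands out 18 mm from the near wall's lower edge, its underside level with that edge. Seated: tip near x = -66 mm in the tray's frame. Axes as the hood's
- tab_r (a point): tip of the hood's right tab, at its underside: x = -59, y = -45, z = -53 mm from hood_bar; otherwise as the left tab
- ball_large: the larger ball as a solid (its origin turns with it: use ball_large_center)
- ball_small: the smaller ball as a solid (its origin turns with it: use ball_small_center)
- hood: the dust hood; origin at the middle of its lower edge, 53 mm below hood_bar
- thread_tape: bystander: roll of thread tape, 54 mm across, 16 mm high, lying flat; origin under its middle
- brass_drift: bystander: brass drift punch, 104 mm long, 13 mm thick, lying; origin under its middle
- black_key: bystander: black hexagon key, 88 x 31 x 6 mm, lying; origin under its middle
Things that resemble listed ones, but are neither listed nor needed, are in the scene too. What is shaped like the ball_large but brown or red is not meant.

How it is judged:
On the way, in this order (a step that is already met when the one before it is completed fails the run):
1. both balls rest in the dimples of their own size (horizontal distance between ball_large_center and pocket_large below 0.004 m and z of ball_large_center in the frame of pocket_large below 0.015 m and horizontal distance between ball_small_center and pocket_small below 0.004 m and z of ball_small_center in the frame of pocket_small below 0.012 m), for 0.2 s.
2. both tabs are under the lip while the hood is still tilted, far edge up (x of tab_l in the frame of tray between -0.075 and -0.059 m and x of tab_r in the frame of tray between -0.075 and -0.059 m and z of tab_l in the frame of tray between 0.013 and 0.024 m and z of tab_r in the frame of tray between 0.013 and 0.024 m and angle between hood_bar's own z axis and vertical above 0.1 rad), for 0.1 s.
At the end, for the whole second after the job is handed in: Each ball rests in the dimple of its own size (centre within 4 mm of its middle, sunk in); the hood sits flat on the tray (height within 2 mm, tilt under 0.03 rad), square within 0.08 rad, within 6 mm of the tray's midline, both tab tips at least 3 mm under the lip (all of step 1 and x of each of tab_l, tab_r in the frame of tray below -0.059 m and z of hood_bar in the frame of tray between 0.067 and 0.071 m and angle between hood_bar's own z axis and vertical below 0.03 rad and angle between the x axis of hood_bar and the x axis of tray, either way round below 0.08 rad and y of hood_bar in the frame of tray between -0.006 and 0.006 m); the robot touches nothing.
It fails at once if a ball is pinched or pressed by the fingers with more than 10 N (contact force between the fingers and ball_large above 10 N or contact force between the fingers and ball_small above 10 N).
It fails at once if a ball strikes the tray with more than 15 N, as when it is dropped or knocked (contact force between tray and ball_large above 15 N or contact force between tray and ball_small above 15 N).
It fails at once if a ball falls off the tray (height (world z) of ball_large_center below 0.024 m or height (world z) of ball_small_center below 0.021 m).
It fails at once if the balls are knocked together, or a ball is struck by the hood, with more than 5 N (contact force between any of ball_large, hood and ball_small above 5 N or contact force between hood and ball_large above 5 N).
It fails at once if a tool lying round about is moved by more than 15 mm (distance of any of thread_tape, brass_drift, black_key from where it was at the start of the episode above 0.015 m).
It also fails if it takes over 61 s, if anything falls off the work surface, if the arm or the gripper's body presses on something with over 40 N, if the wrist force passes 120 N, or if a joint passes its speed limit or range.

## Working session

There is one attempt and no reset: what is moved stays moved. The work goes in short steps, Python scripts to look and compute and a tool call to move; the robot and the scene stay as the last step left them, time stands still between calls to the robot, and variables do not carry over. Pictures are saved under pics/ and viewed, at most 10 in all, crops included, and the job is handed in when it is done.

Besides the shell and the picture viewer there is one more tool, called after "Request:" by a JSON object that holds its "api" and its "payload", one argument or row to a line. servo_tool: Moves the arm, as the interface text tells. Its arguments: {"type":"object","properties":{"delta_pos":{"type":"array"},"spin":{"type":"array"},"hand":{"type":"number"},"grip_force":{"type":"number"}},"required":["delta_pos","spin"]}

```bash
ls; mkdir -p pics
cat > h.py <<'E'
import numpy as np, cv2
from scipy.spatial.transform import Rotation as Ro
from workcell import monitor, camera, r
def grab(n,fn=None):
    s=monitor.state(); c=camera(n)
    if n=='wrist':
        T=np.eye(4); T[:3,:3]=Ro.from_rotvec(s['orientation']).as_matrix(); T[:3,3]=s['position']
        M=np.linalg.inv(T@np.array(c['tool_from_camera'])); c['R'],c['t']=M[:3,:3],M[:3,3]
    c['R']=np.array(c['R']);c['t']=np.array(c['t'])
    c['f']=240/np.tan(np.radians(c['fovy'])/2)
    if fn: cv2.imwrite('pics/'+fn,c['image'][:,:,::-1])
    return c
def ray(c,u,v):
    d=c['R'].T@np.array([(u-c['cx'])/c['f'],(v-c['cy'])/c['f'],1]); return -c['R'].T@c['t'],d
def onz(c,u,v,z):
    o,d=ray(c,u,v); return o+d*(z-o[2])/d[2]
def proj(c,X):
    p=c['R']@np.asarray(X)+c['t']; return np.array([c['cx']+c['f']*p[0]/p[2],c['cy']+c['f']*p[1]/p[2]])
def save(c):
    import pickle; pickle.dump(c,open(c['fn'],'wb'))
E
python3 - <<'E'
from h import *
import pickle
for n in('scene','side','wrist'):
    c=grab(n,n+'0.png'); pickle.dump(c,open(n+'0.pkl','wb')); print(n,c['f'],c['cx'],c['cy'],(-c['R'].T@c['t']).round(3),c['R'].round(2).tolist(), c.keys())
print(monitor.state())
E
```

```text
pics
scene 590.7430122995829 312.91041817778523 237.11060465859754 [-0.32  -0.568  0.742] [[0.47, -0.88, 0.01], [-0.51, -0.28, -0.81], [0.72, 0.38, -0.58]] dict_keys(['image', 'fovy', 'cx', 'cy', 'R', 't', 'f'])
side 505.5571437215729 332.19088637289633 243.97268726172226 [ 0.514 -0.818  0.613] [[1.0, 0.01, 0.02], [0.02, -0.61, -0.79], [0.01, 0.79, -0.61]] dict_keys(['image', 'fovy', 'cx', 'cy', 'R', 't', 'f'])
wrist 367.48417247978335 325.5934784960129 237.81977795581807 [ 0.232 -0.584  0.372] [[0.27, -0.96, -0.0], [-0.93, -0.26, 0.26], [-0.25, -0.07, -0.96]] dict_keys(['image', 'fovy', 'cx', 'cy', 'tool_from_camera', 'R', 't', 'f'])
{'time': 0.15, 'joint_positions': array([-1.40361932e+00,  4.91426119e-01,  1.55932514e+00,  2.24506771e-05,
        1.09173037e+00, -1.05626419e-01]), 'qvel': array([-6.26755700e-05, -4.06531202e-03, -8.34204707e-04,  1.60140548e-03,
        7.23898368e-04,  5.30109924e-04]), 'joint_efforts': array([ 1.55234669e-03, -6.18706584e+01, -2.61690170e+01, -1.22748961e-04,
        3.23860455e-03,  5.08634082e-05]), 'position': array([ 0.16837231, -0.60168032,  0.19935348]), 'orientation': array([-3.11153391e+00, -4.27054033e-01,  1.16910361e-05]), 'force': array([ 0.64739782,  0.69663156, -0.36152161]), 'wrist_torque': array([ 0.01135186, -0.02063013,  0.0371631 ]), 'grip_force': 0.0, 'opening': 0.0851701493241781}
```

View pics/scene0.png

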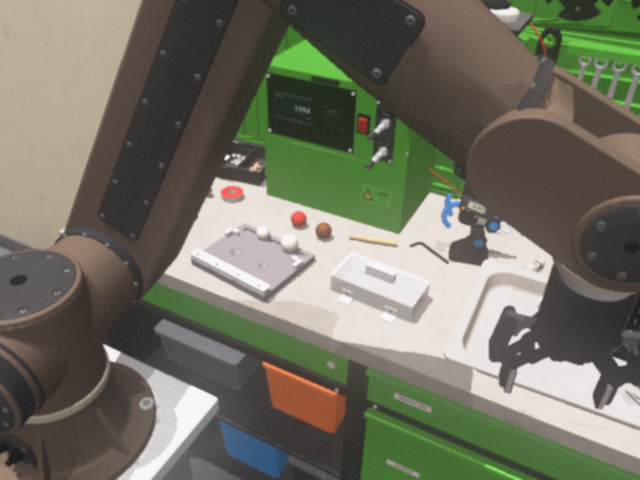

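View pics/side0.png

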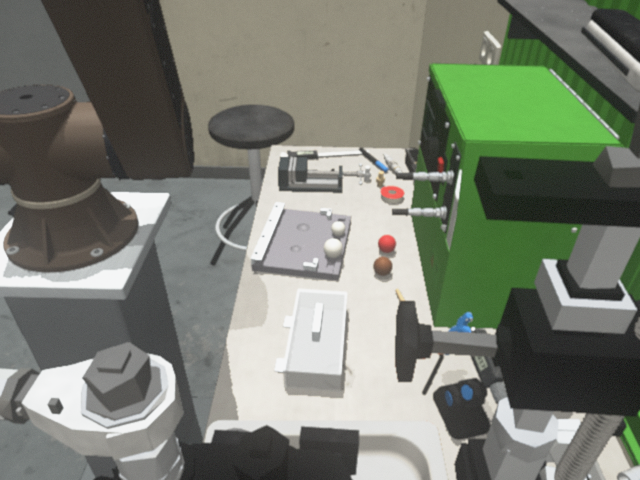

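Run:
```python
import cv2,numpy as np
a=cv2.imread('pics/scene0.png')[205:335,180:440]; b=cv2.imread('pics/side0.png')[190:330,235:405]
a=cv2.resize(a,None,fx=3,fy=3,interpolation=cv2.INTER_CUBIC)
cv2.imwrite('pics/a.png',a)
cv2.imwrite('pics/b.png',cv2.resize(b,None,fx=4,fy=4,interpolation=cv2.INTER_CUBIC))
```

```text
(no output)
```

View pics/a.png

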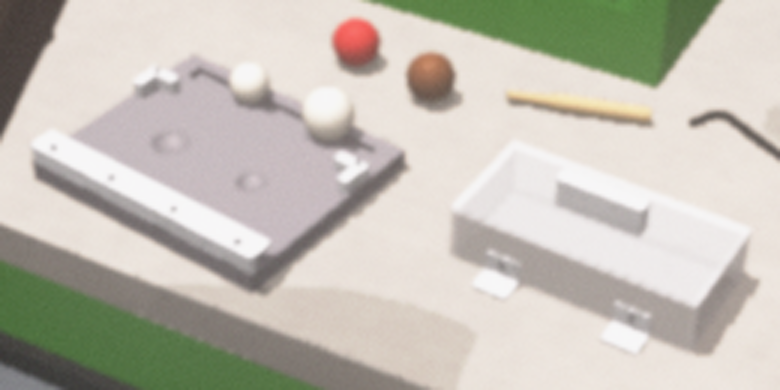

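View pics/b.png

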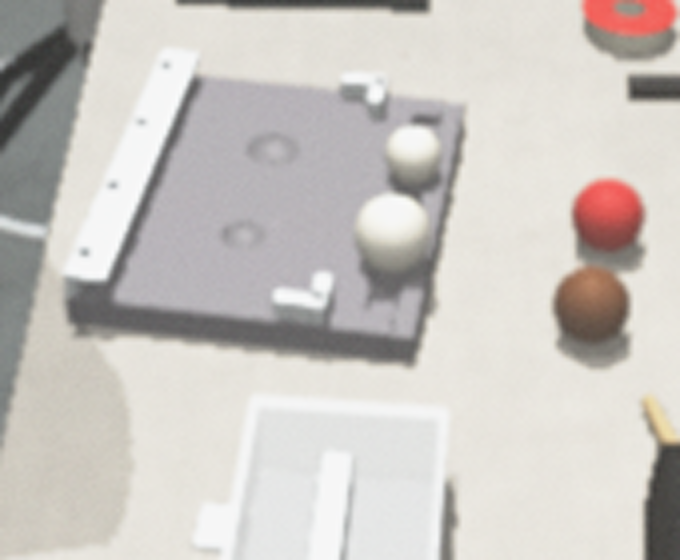

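Run:
```python
from h import *
import pickle
S=pickle.load(open('scene0.pkl','rb'));D=pickle.load(open('side0.pkl','rb'))
A=lambda u,v,z:onz(S,180+u/3,205+v/3,z)[:2]
B=lambda u,v,z:onz(D,235+u/4,190+v/4,z)[:2]
print('lip top corners scene', [A(*p,.03).round(4) for p in((50,132),(33,150),(270,240),(258,258))])
print('lip top corners side', [B(*p,.03).round(4) for p in((165,48),(198,53),(68,276),(100,280))])
print('deck far corners scene',A(195,55,.016),A(405,155,.016),'side',B(465,105,.016),B(413,340,.016))
print('pocketL',A(170,142,.016),B(273,150,.016),'S',A(251,182,.016),B(243,235,.016))
print('ballS',A(250,84,.0281),B(412,154,.0281),'L',A(328,114,.0326),B(392,233,.0326))
print('bar top',[A(*p,.065).round(4) for p in((560,172),(648,205))],[B(*p,.065).round(4) for p in((325,450),(352,452))])
print('hood top corners',[A(*p,.041).round(4) for p in((515,145),(748,235),(453,210),(700,305))],[B(*p,.041).round(4) for p in((252,398),(447,408))])
print(onz(D,317,304,.065),onz(D,313,339,.065))
```

```text
lip top corners scene [array([0.4139, 0.0796]), array([0.3925, 0.0771]), array([ 0.3901, -0.1078]), array([ 0.3719, -0.1103])]
lip top corners side [array([0.4015, 0.0866]), array([0.4193, 0.0825]), array([ 0.376, -0.106]), array([ 0.3908, -0.1083])]
deck far corners scene [0.55506235 0.05794213] [ 0.52384605 -0.13177405] side [0.56070969 0.06036781] [ 0.53323804 -0.12858637]
pocketL [0.45883122 0.01447656] [0.46240321 0.01569771] S [ 0.44840269 -0.05678746] [ 0.45184472 -0.05478854]
ballS [ 0.52907401 -0.00595078] [ 0.53249163 -0.00177816] L [ 0.5195179  -0.07450801] [ 0.52296114 -0.07182844]
bar top [array([ 0.4986, -0.2536]), array([ 0.4948, -0.3137])] [array([ 0.4975, -0.2514]), array([ 0.508 , -0.2521])]
hood top corners [array([ 0.5396, -0.2049]), array([ 0.5263, -0.3697]), array([ 0.4594, -0.1996]), array([ 0.4513, -0.3661])] [array([ 0.4654, -0.1966]), array([ 0.5465, -0.2   ])]
[ 0.49880181 -0.25462148  0.065     ] [ 0.49539732 -0.32614969  0.065     ]
```

Request:
{"api": "servo_tool", "payload": {
  "delta_pos": [
    [40,-35,0],
    [85,-73,0],
    [130,-112,0],
    [175,-150,0],
    [220,-189,0],
    [265,-228,0],
    [310,-266,0],
    [355,-305,0],
    [395,-340,0],
    [435,-374,0],
    [465,-400,0],
    [482,-414,0]
  ],
  "spin": [-6,-12,-18,-24,-30,-36,-42,-48,-54,-60,-64,-67],
  "hand": 0.1
}}

```text
time: 1.35
position: [0.5021, -0.1007, 0.1998]
orientation: [2.356, 2.077, -0.0]
force: [-0.1, -1.4, -0.4]
opening: 0.0471
grip_force: 0.0
```

Run:
```python
from h import *
import pickle
s=monitor.state(); print(s['time'],s['position'],s['opening'],s['qvel'].round(3))
c=grab('wrist','w1.png'); pickle.dump(c,open('w1.pkl','wb'))
s=monitor.state(); print(s['position'],np.degrees(s['joint_positions']).round(1))
```

```text
1.35 [ 0.50205887 -0.10071461  0.19982633] 0.04707403503974438 [ 0.974  0.25  -0.397  0.001  0.138  0.465]
[ 0.50504489 -0.09586959  0.19985991] [-1.820e+01  1.910e+01  1.047e+02  1.000e-01  5.610e+01 -1.130e+01]
```

View pics/w1.png

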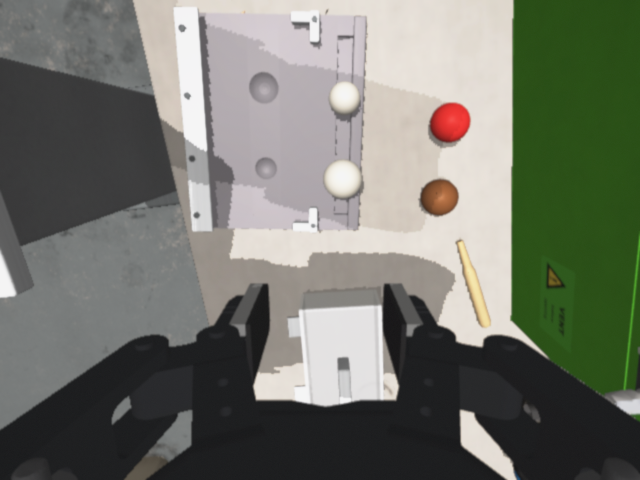

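Request:
{"api": "servo_tool", "payload": {
  "delta_pos": [
    [0,0,0],
    [0,0,0],
    [0,0,0]
  ],
  "spin": [0,0,0]
}}

```text
time: 1.7
position: [0.5007, -0.1037, 0.1997]
orientation: [-2.361, -2.072, 0.0]
force: [1.1, 0.3, -0.3]
opening: 0.0467
grip_force: 0.0
```

Run:
```python
from h import *
import pickle
c=grab('wrist'); pickle.dump(c,open('w2.pkl','wb'))
s=monitor.state(); print(s['time'],s['position'],s['orientation'],np.degrees(s['joint_positions']).round(1),s['qvel'].round(3))
im=c['image'][:,:,::-1]; a=im[0:262,150:420]; cv2.imwrite('pics/w2.png',cv2.resize(a,None,fx=2.2,fy=2.2,interpolation=cv2.INTER_CUBIC))
```

```text
1.75 [ 0.50071587 -0.10384993  0.19979176] [-2.36181727e+00 -2.07152749e+00  3.69748480e-04] [-19.1  18.9 105.   -0.   56.1 -11.6] [-0.001 -0.    -0.003  0.001  0.     0.002]
```

View pics/w2.png

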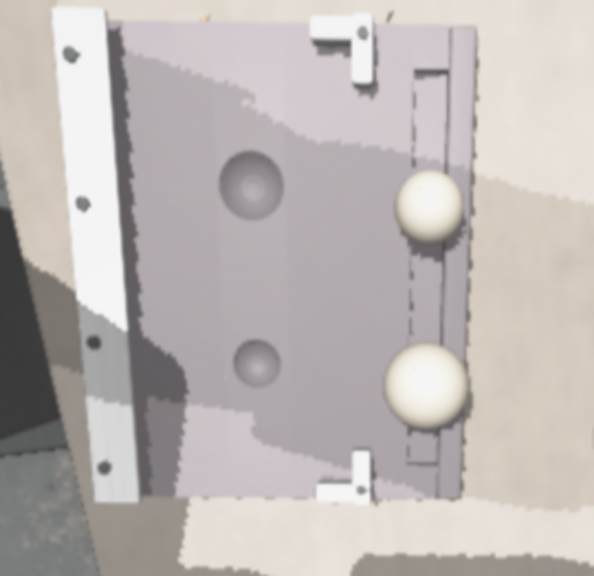

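Run:
```python
from h import *
import pickle
c=pickle.load(open('w2.pkl','rb'))
P=lambda u,v,z:onz(c,150+u/2.2,v/2.2,z)[:2]
# tray points (tray xy mm, pixel, z)
T=[(-5,36,251,185,16),(-5,-36,257,363,16),(86,96,477,27,16),(86,-96,461,498,16),(-76,96,53,8,30),(-56,96,106,12,30),(-76,-96,95,503,30),(-56,-96,139,503,30),
(45,72,374,85,28),(37,72,352,82,28),(45,-72,371,450,28),(37,-72,353,450,28),(61,80,415,70,16),(61,-80,408,463,16)]
W=np.array([P(u,v,z/1000) for _,_,u,v,z in T])*1000; L=np.array([t[:2] for t in T],float)
def fit(L,W):
    a=L-L.mean(0);b=W-W.mean(0); th=np.arctan2((a[:,0]*b[:,1]-a[:,1]*b[:,0]).sum(),(a*b).sum())
    R=np.array([[np.cos(th),-np.sin(th)],[np.sin(th),np.cos(th)]]); o=W.mean(0)-R@L.mean(0); return th,R,o
th,R,o=fit(L,W); print('tray',th,np.degrees(th),o); print((W-(L@R.T+o)).round(1).tolist())
g=cv2.cvtColor(c['image'],cv2.COLOR_RGB2HSV)
for n,u,v,z in(('L',427,386,.0326),('S',430,206,.0281)):
    p=P(u,v,z)*1000; print(n,p,R.T@(p-o))
s=monitor.state();X=Ro.from_rotvec([-2.36182,-2.07153,0]).as_matrix()
print('tool x heading',np.degrees(np.arctan2(X[1,0],X[0,0])))
pickle.dump((th,R,o),open('tray.pkl','wb'))
```

```text
tray -0.14000645176604906 -8.021778790796542 [459.74349926 -21.5691897 ]
[[-0.3, 0.3], [-0.1, 0.4], [-1.0, -1.1], [-0.3, 1.1], [0.7, -0.7], [0.3, -1.8], [0.5, 0.4], [-0.3, 0.7], [0.1, -1.0], [-0.3, 0.0], [-0.1, 0.8], [0.1, 0.7], [0.1, -0.6], [0.4, 0.9]]
L [521.16323764 -73.78324428] [ 68.10519751 -43.13205109]
S [530.77041785  -3.67782516] [67.83519597 27.62807045]
tool x heading 82.50738940944953
```

Request:
{"api": "servo_tool", "payload": {
  "delta_pos": [
    [17,8,20],
    [33,16,50],
    [33,16,85],
    [33,16,115],
    [33,16,140],
    [33,16,158],
    [33,16,168],
    [33,16,175],
    [33,16,180],
    [33,16,180]
  ],
  "spin": [0.5,0.5,0.5,0.5,0.5,0.5,0.5,0.5,0.5,0.5]
}}

```text
time: 2.75
position: [0.5214, -0.0723, 0.0198]
orientation: [2.369, 2.063, 0.0]
force: [0.8, 0.4, 0.5]
opening: 0.0467
grip_force: 0.0
```

```bash
cat >> h.py <<'E'
import pickle
th,R,o=pickle.load(open('tray.pkl','rb'))
def tr(p): return R.T@(np.array(p[:2])*1000-o)
def st():
    s=monitor.state(); X=Ro.from_rotvec(s['orientation']).as_matrix()
    print('t',s['time'],'tcp tray',tr(s['position']).round(1),'z',round(s['position'][2]*1000,1),'toolx rel tray deg',round(np.degrees(np.arctan2(X[1,0],X[0,0])-th),2),'F',s['force'].round(1),'op',round(s['opening']*1000,1),'j6',np.degrees(s['joint_positions'][[0,5]]).round(0),s['grip_force'])
def whites(c,zs=(.0326,.0281)):
    h=cv2.cvtColor(c['image'],cv2.COLOR_RGB2HSV)
    m=((h[:,:,2]>150)&(h[:,:,1]<60)&(h[:,:,0]>15)&(h[:,:,0]<45)&(h[:,:,1]>12)).astype(np.uint8)
    return m
E
python3 - <<'E'
from h import *
st()
c=grab('side','s2.png')
d=grab('scene'); 
a=cv2.resize(c['image'][190:290,240:420,::-1],None,fx=4,fy=4,interpolation=cv2.INTER_CUBIC);cv2.imwrite('pics/s2c.png',a)
E
```

```text
t 2.75 tcp tray [ 68.2 -41.6] z 19.8 toolx rel tray deg 90.13 F [0.8 0.4 0.5] op 46.7 j6 [-15.  -7.] 0.0
```

View pics/s2c.png

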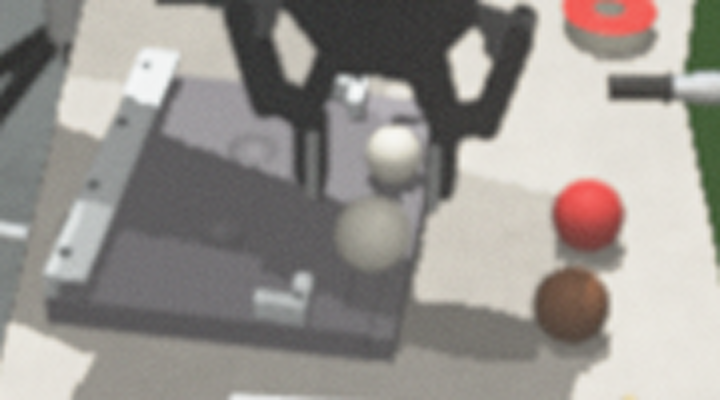

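Run:
```python
from h import *
s=monitor.state(); X=Ro.from_rotvec(s['orientation']).as_matrix(); p=s['position']
c=grab('side'); d=grab('scene')
for b in(-.023,-.037,.023,.037):
  for a in(-.011,.011):
    for z in (0,-.01): 
        q=p+X@[a,b,z]; u=proj(c,q); print(b,a,z,'side crop',((u-[240,190])*4).round(),'scene',proj(d,q).round(1))
print(((proj(c,np.r_[o+R@[68,-43],32.6]/1000)-[240,190])*4))
a=cv2.resize(d['image'][190:310,180:340,::-1],None,fx=4,fy=4,interpolation=cv2.INTER_CUBIC);cv2.imwrite('pics/s3c.png',a)
```

```text
-0.023 -0.011 0 side crop [317. 263.] scene [286.2 254.3]
-0.023 -0.011 -0.01 side crop [317. 246.] scene [286.2 250.3]
-0.023 0.011 0 side crop [324. 235.] scene [277.7 250.4]
-0.023 0.011 -0.01 side crop [324. 218.] scene [277.6 246.4]
-0.037 -0.011 0 side crop [287. 260.] scene [281.9 257.7]
-0.037 -0.011 -0.01 side crop [287. 243.] scene [281.8 253.7]
-0.037 0.011 0 side crop [295. 231.] scene [273.4 253.7]
-0.037 0.011 -0.01 side crop [295. 215.] scene [273.3 249.7]
0.023 -0.011 0 side crop [414. 274.] scene [300.  243.6]
0.023 -0.011 -0.01 side crop [415. 257.] scene [300.  239.7]
0.023 0.011 0 side crop [420. 245.] scene [291.6 239.8]
0.023 0.011 -0.01 side crop [421. 228.] scene [291.5 235.9]
0.037 -0.011 0 side crop [444. 277.] scene [304.  240.4]
0.037 -0.011 -0.01 side crop [445. 260.] scene [304.  236.5]
0.037 0.011 0 side crop [449. 248.] scene [295.6 236.7]
0.037 0.011 -0.01 side crop [450. 231.] scene [295.6 232.9]
[367.93834102 235.28354094]
```

View pics/s3c.png

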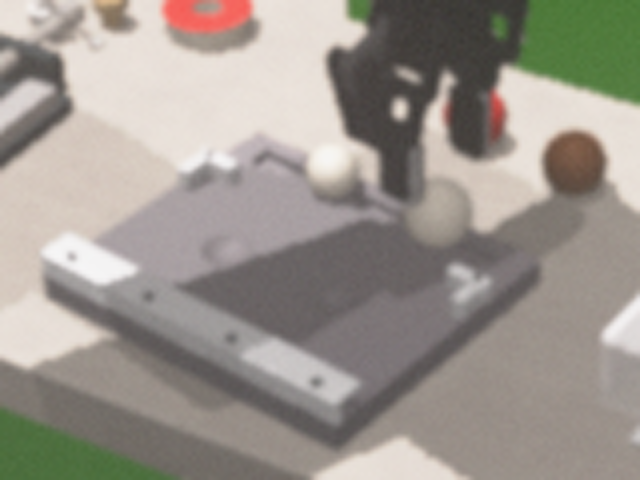

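Run:
```python
from h import *
c=pickle.load(open('w2.pkl','rb')); M=np.linalg.inv(np.array(c['tool_from_camera'])); print(M.round(3).tolist())
for h in (0,-.01,-.02,-.03,-.04):
  for a in(-.011,.011):
    l=[]
    for b in(-.0234,.0234):
        p=M[:3,:3]@[a,b,h]+M[:3,3]; l.append((c['cx']+c['f']*p[0]/p[2],c['cy']+c['f']*p[1]/p[2]))
    print(h,a,np.round(l).tolist())
s=pickle.load(open('scene0.pkl','rb')); X=Ro.from_rotvec([-3.1115,-.427,0]).as_matrix()
for h in (0,-.013,-.03):
  for b in (-.05,.05): print(h,b,proj(s,np.array([.16837,-.60168,.19935])+X@[0,b,h]).round())
```

```text
[[0.001, 1.0, 0.001, 0.0], [-0.965, 0.001, -0.264, 0.018], [-0.264, -0.001, 0.965, 0.184], [0.0, 0.0, 0.0, 1.0]]
0 -0.011 [[280.0, 294.0], [372.0, 294.0]]
0 0.011 [[279.0, 253.0], [374.0, 253.0]]
-0.01 -0.011 [[278.0, 302.0], [375.0, 303.0]]
-0.01 0.011 [[276.0, 259.0], [376.0, 259.0]]
-0.02 -0.011 [[275.0, 312.0], [378.0, 312.0]]
-0.02 0.011 [[273.0, 267.0], [379.0, 267.0]]
-0.03 -0.011 [[272.0, 323.0], [381.0, 323.0]]
-0.03 0.011 [[270.0, 275.0], [383.0, 275.0]]
-0.04 -0.011 [[269.0, 335.0], [384.0, 335.0]]
-0.04 0.011 [[266.0, 284.0], [387.0, 284.0]]
0 -0.05 [495. 412.]
0 0.05 [589. 430.]
-0.013 -0.05 [497. 405.]
-0.013 0.05 [592. 422.]
-0.03 -0.05 [500. 395.]
-0.03 0.05 [597. 412.]
```

Request:
{"api": "servo_tool", "payload": {
  "delta_pos": [
    [-1,0,8],
    [-1,0,16],
    [-1,0,24],
    [-1,0,30],
    [-1,0,32],
    [-1,0,32]
  ],
  "spin": [0,0,0,0,0,0]
}}

```text
time: 3.55
position: [0.5211, -0.073, -0.0127]
orientation: [-2.368, -2.063, 0.001]
force: [-0.2, -0.2, 0.3]
opening: 0.0471
grip_force: 0.0
```

Run:
```python
from h import *
st()
c=grab('side');d=grab('scene')
a=cv2.resize(c['image'][190:290,240:380,::-1],None,fx=4,fy=4,interpolation=cv2.INTER_CUBIC)
b=cv2.resize(d['image'][200:275,220:340,::-1],None,fx=4,fy=4,interpolation=cv2.INTER_CUBIC)[:,:]
m=np.zeros((600,720,3),np.uint8); m[:400,:560]=a; 
cv2.imwrite('pics/s4.png',cv2.resize(np.hstack([a[:300],b]),None,fx=.75,fy=.75))
```

```text
t 3.55 tcp tray [ 67.9 -42.4] z -12.7 toolx rel tray deg 90.15 F [-0.2 -0.2  0.3] op 47.1 j6 [-15.  -7.] 0.0
```

View pics/s4.png

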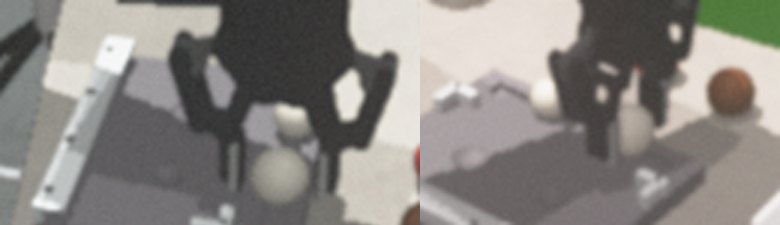

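Request:
{"api": "servo_tool", "payload": {
  "delta_pos": [
    [0,0,3],
    [0,-2,3],
    [0,-4,3],
    [0,-6,3],
    [0,-8,3],
    [0,-10,3],
    [0,-13,3],
    [0,-16,3],
    [0,-19,3],
    [0,-22,3]
  ],
  "spin": [0,0,0,0,0,0,0,0,0,0],
  "hand": 0.03
}}

```text
time: 4.65
position: [0.4991, -0.07, -0.0152]
orientation: [-2.369, -2.064, 0.0]
force: [0.4, 0.1, -0.3]
opening: 0.044
grip_force: 0.0
```

```bash
cat >> h.py <<'E'
def ball(c,z,roi,red=False):
    # circle-like bright neutral/yellowish blob in roi(x0,y0,x1,y1)
    x0,y0,x1,y1=roi; im=c['image'][y0:y1,x0:x1].astype(int)
    m=((im[:,:,0]-im[:,:,2]>4)&(im.sum(2)>330)).astype(np.uint8)
    m=cv2.morphologyEx(m,cv2.MORPH_OPEN,np.ones((3,3)))
    n,l,s,ce=cv2.connectedComponentsWithStats(m)
    return [(s[i,4],s[i,2:4].tolist(),(ce[i]+[x0,y0]).round(1).tolist(),tr(onz(c,*(ce[i]+[x0,y0]),z)).round(1).tolist()) for i in range(1,n) if s[i,4]>40]
E
python3 - <<'E'
from h import *
st()
c=grab('side','s5.png');d=grab('scene','d5.png')
for k,im in(('side',c),('scene',d)):
    print(k,ball(im,.034,(240,190,380,290) if k=='side' else (190,200,340,300)))
    u=proj(im,np.r_[o+R@[55,-43],34]/1000).astype(int); print(u,im['image'][u[1],u[0]-12:u[0]+14:2].tolist())
E
```

```text
t 4.65 tcp tray [ 45.8 -42.4] z -15.2 toolx rel tray deg 90.15 F [ 0.4  0.1 -0.3] op 44.0 j6 [-15.  -8.] 0.0253316480666399
side [(np.int32(5936), [140, 100], [322.7, 246.4], [50.0, -40.7]), (np.int32(274), [18, 19], [323.0, 246.0], [50.3, -39.3])]
[325 247] [[99, 98, 97], [130, 127, 120], [148, 147, 135], [159, 156, 146], [170, 168, 157], [177, 175, 163], [173, 171, 161], [168, 165, 155], [161, 158, 148], [136, 135, 126], [98, 99, 99], [106, 108, 105], [65, 66, 65]]
scene [(np.int32(3678), [77, 61], [226.0, 226.4], [30.9, 97.7]), (np.int32(3634), [71, 94], [316.0, 259.8], [52.7, -121.3]), (np.int32(211), [13, 21], [284.5, 245.8], [51.7, -43.4]), (np.int32(1058), [66, 45], [214.2, 284.3], [-121.2, -14.7]), (np.int32(168), [27, 12], [280.9, 270.1], [-14.0, -86.8])]
[285 244] [[69, 64, 63], [69, 65, 64], [70, 67, 64], [132, 126, 118], [175, 167, 156], [179, 169, 160], [177, 167, 155], [171, 161, 150], [161, 152, 142], [127, 121, 113], [83, 79, 76], [144, 136, 130], [204, 190, 181]]
```

Request:
{"api": "servo_tool", "payload": {
  "delta_pos": [
    [0,-3,0],
    [0,-6,0],
    [0,-9,0],
    [0,-11,0],
    [0,-13,0],
    [0,-14,0],
    [0,-14,0],
    [0,-14,0]
  ],
  "spin": [0,0,0,0,0,0,0,0],
  "hand": -0.02
}}

```text
time: 5.55
position: [0.4857, -0.0681, -0.0152]
orientation: [2.369, 2.064, -0.0]
force: [-0.5, -0.6, 0.3]
opening: 0.0421
grip_force: 0.0
```

```bash
cat > look.py <<'E'
from h import *
st()
c=grab('side');d=grab('scene')
for k,im in(('side',c),('scene',d)):
    for b in ball(im,.034,(240,190,380,290) if k=='side' else (190,200,340,300)):
        if 80<b[0]<700: print(k,b)
E
python3 look.py
```

```text
t 5.55 tcp tray [ 32.2 -42.5] z -15.2 toolx rel tray deg 90.15 F [-0.5 -0.6  0.3] op 42.1 j6 [-16.  -8.] 0.0
side (np.int32(281), [19, 19], [315.2, 245.1], [35.4, -39.2])
scene (np.int32(199), [13, 21], [280.6, 249.1], [38.2, -44.1])
scene (np.int32(85), [22, 9], [280.9, 271.8], [-18.0, -90.0])
```

Request:
{"api": "servo_tool", "payload": {
  "delta_pos": [
    [1,2,0],
    [1,3,0],
    [1,3,0],
    [1,3,0],
    [1,3,0],
    [2.1,1.4,0],
    [3.3,-0.3,0],
    [5,-2.7,0],
    [6.7,-5.2,0],
    [8.5,-7.6,0],
    [10.2,-10.1,0],
    [11.4,-11.8,0]
  ],
  "spin": [8,16,24,32,35,35,35,35,35,35,35,35]
}}

```text
time: 6.85
position: [0.4752, -0.055, -0.0152]
orientation: [2.879, 1.256, -0.0]
force: [-0.2, 1.1, 0.2]
opening: 0.0417
grip_force: 0.0
```

```bash
python3 look.py
```

```text
t 6.85 tcp tray [ 20.  -30.9] z -15.2 toolx rel tray deg 55.16 F [-0.2  1.1  0.2] op 41.7 j6 [-15.  28.] 0.0
side (np.int32(111), [10, 15], [340.2, 228.3], [74.3, 23.0])
side (np.int32(186), [12, 18], [307.1, 241.6], [18.5, -31.2])
scene (np.int32(89), [9, 15], [286.9, 223.0], [118.9, 3.4])
scene (np.int32(95), [9, 15], [249.0, 228.9], [53.5, 53.1])
scene (np.int32(123), [16, 10], [272.2, 234.4], [67.5, 1.7])
scene (np.int32(296), [20, 20], [270.1, 250.2], [22.6, -29.8])
scene (np.int32(92), [12, 13], [285.5, 271.2], [-11.2, -95.7])
scene (np.int32(115), [22, 9], [267.4, 274.0], [-38.6, -73.7])
```

Request:
{"api": "servo_tool", "payload": {
  "delta_pos": [
    [1,0.7,0],
    [2,1.4,0],
    [2,1.4,0],
    [2,1.4,0],
    [2,1.4,0],
    [3.1,-0.3,0],
    [4.2,-2,0],
    [5.8,-4.5,0],
    [7.4,-7,0],
    [9,-9.5,0],
    [10.6,-12.1,0],
    [11.7,-13.8,0]
  ],
  "spin": [8,16,24,32,32.5,32.5,32.5,32.5,32.5,32.5,32.5,32.5]
}}

```text
time: 8.15
position: [0.4732, -0.0369, -0.0152]
orientation: [3.116, 0.401, -0.0]
force: [1.3, 0.0, -0.9]
opening: 0.0419
grip_force: 0.0
```

```bash
python3 look.py
```

```text
t 8.15 tcp tray [ 15.5 -13.3] z -15.2 toolx rel tray deg 22.67 F [ 1.3  0.  -0.9] op 41.9 j6 [-12.  63.] 0.0
side (np.int32(161), [13, 15], [338.0, 228.0], [70.1, 23.3])
scene (np.int32(108), [9, 16], [279.8, 226.5], [99.6, 7.3])
scene (np.int32(426), [19, 31], [260.4, 243.6], [28.0, 0.2])
scene (np.int32(406), [44, 20], [274.4, 270.2], [-21.9, -77.0])
```

Request:
{"api": "servo_tool", "payload": {
  "delta_pos": [
    [0,-3,1],
    [0,-6,2],
    [0,-8,2],
    [0,-10,2],
    [0,-13,2],
    [0,-16,2],
    [0,-20,2],
    [0,-24,2],
    [0,-28,2],
    [0,-32,2],
    [0,-36,2],
    [0,-39,2]
  ],
  "spin": [0,0,0,0,0,0,0,0,0,0,0,0],
  "hand": 0.37
}}

```text
time: 9.45
position: [0.4634, 0.0009, -0.0172]
orientation: [3.116, 0.4, -0.0]
force: [0.5, -0.5, -0.2]
opening: 0.0587
grip_force: 0.0
```

```bash
python3 look.py
python3 - <<'E'
from h import *
d=grab('scene','d6.png');c=grab('side','s6.png')
for im in(d,c): print([proj(im,np.r_[o+R@p[:2],p[2]]/1000).round(1) for p in((5,12,34),(-5,36,28),(68,27.5,28))])
E
```

```text
t 9.45 tcp tray [ 0.5 22.7] z -17.2 toolx rel tray deg 22.66 F [ 0.5 -0.5 -0.2] op 58.7 j6 [-8. 67.] 0.0
side (np.int32(161), [13, 15], [338.1, 228.2], [70.2, 22.6])
scene (np.int32(81), [8, 14], [221.4, 218.5], [47.3, 126.3])
scene (np.int32(429), [25, 27], [244.1, 243.3], [8.8, 27.1])
[array([248.5, 246.8]), array([236.5, 247.3]), array([262.9, 232.3])]
[array([304.4, 227.8]), array([301.9, 222.9]), array([337.2, 229.1])]
```

Run:
```python
from h import *
im=cv2.imread('pics/d6.png')[222:266,222:276].astype(int)
for r_ in im[::1]: print(''.join('#' if p[2]-p[0]>4 and p.sum()>330 else '.' if p.sum()<200 else 'o' if p.sum()>330 else '-' for p in r_))
```

```text
####-...--...........-..-.....-....-.-######--..-.--##
####----.--..--....-...........--.--.-######---..-.-##
###---.-----....-.......--.-..----...-#######--.-.--##
###-.----##----------.-....-.-----...--######----.--##
--------#######---------...-..--.--..--######--..---##
----..--o###########o----.-.......-----#####---.----##
---..--o#o############-----...........--####-----.-###
-....--oo#oooooo######--#o---.-.-....----###-------###
-.--.--#ooooooooo#####o####--.....-...---###----..-###
.-.----o#ooooooo#######o###----.........--#----.---###
--....--o##oo#oo############---.-....---------.-.--###
.--...----#o#o#oo#o#########o----...-.-..-------.--###
.---...---#o##ooo#######o#####---.--...-----------####
-----..--#o#o#oooo############o--.--..------.-----####
------..-##o#############o######---..-.-.---.-----####
------..-#######o###############--.-----..---------###
---#--..-#######################------.-------------##
---o--..-########o#############----.--..--------------
---o--..-#######################----.-----------------
---#--..-o##o####################------.--------------

[... 619 characters left out ...]
----###############--##-----------------
-------------------#############---##-----------------
---------------------#########-----#o-----------------
-----------------------######------------------------#
---------------------------------------------------###
--------------------------------------------##----####
-------------------------------------------###########
#-----------------------------------------#######o####
ooo------------------------------------###############
o#ooo--------------------------------###o###o###o#####
oo#oo#o--------------------------#oo######o#o###o#####
oo#ooooo#----------------------o#######o######o#######
oo#o#ooooo#------------------######o#o################
```

Request:
{"api": "servo_tool", "payload": {
  "delta_pos": [
    [0,-2.5,0],
    [0,-5,0],
    [0,-7.5,0],
    [0,-10,0],
    [0,-12,0],
    [0,-14,0],
    [0,-15.5,0],
    [0,-15.5,0],
    [0,-15.5,0]
  ],
  "spin": [0,0,0,0,0,0,0,0,0]
}}

```text
time: 10.55
position: [0.4596, 0.0155, -0.0172]
orientation: [3.116, 0.4, 0.0]
force: [0.1, -0.0, 0.4]
opening: 0.0586
grip_force: 0.0
```

```bash
cat > asc.py <<'E'
from h import *
import sys
def asc(c,X,h=22,w=26):
    u=proj(c,np.r_[o+R@X[:2],X[2]]/1000).round().astype(int); print('centre at',u,'(col',w,'row',h,')')
    im=c['image'][u[1]-h:u[1]+h,u[0]-w:u[0]+w].astype(int)
    for i,r_ in enumerate(im): print('%2d '%i+''.join('#' if p[0]-p[2]>4 and p.sum()>330 else '.' if p.sum()<200 else 'o' if p.sum()>330 else '-' for p in r_))
E
python3 - <<'E'
from asc import *
st(); d=grab('scene','d7.png'); asc(d,(-5,36,28),18,24)
E
```

```text
t 10.55 tcp tray [-5.3 36.7] z -17.2 toolx rel tray deg 22.66 F [ 0.1 -0.   0.4] op 58.6 j6 [-6. 69.] 0.0
centre at [236 247] (col 24 row 18 )
 0 ----....--#######ooo#ooooo###---....---..---##--
 1 .---....--#####ooooo#oooooo###------..-..-------
 2 ---.-....-####ooo##o#ooooo#oo##--.-.....--------
 3 --...-...--##oooo#ooooooooo####---.....-..------
 4 #---...-.---##o#oooo#oo###oo###o#---..----.-----
 5 ##--.---..--##o##ooo#o###o#o#####o--...---.----.
 6 ###------.--oo#oo########ooo######----..----.--.
 7 ###------..-oo#oooo#####o##o#######--..--.----.-
 8 ###------..-o##o###################-----..-.----
 9 ###------..-##oo##################----.---.----.
10 ###---#--..-####################----------------
11 ###---o--..-###################------------.----
12 ###---#--..--##################------------.----
13 ####--#--..--###################----------------
14 ###---#--..--#o##################----##---..----
15 ###---#--..--o###################----##---------
16 ###o------..--###################-----#---------
17 ##o#-----..----###################----#---..----
18 #####-----.----###
[... 214 characters left out ...]
########------#---------
23 #----------------###############------#---------
24 ------------------#############-------#---------
25 ------------------############--------##--------
26 #-------------------########----------#---------
27 #oo---------------------#-----------------------
28 #oooo-------------------------------------------
29 oooo###--------------------------------------###
30 oo#o#oo##----------------------------------#####
31 o#oooo#oo#o-------------------------------####o#
32 ooooooooooooo--------------------------##ooo####
33 oooooo#oo#ooooo----------------------##o###oo###
34 oooooooo#o#ooo#oo------------------o###o########
35 oo#ooooooooooooooooo------------######o#oooo####
```

Request:
{"api": "servo_tool", "payload": {
  "delta_pos": [
    [0,0,-8],
    [0,0,-25],
    [0,0,-45],
    [5,3,-58],
    [25,14,-62],
    [45,26,-62],
    [58,33,-62],
    [64,36.7,-62],
    [64,36.7,-62]
  ],
  "spin": [0,0,0,0,6,12,18,22.7,22.7]
}}

```text
time: 11.5
position: [0.5314, -0.0042, 0.0452]
orientation: [3.133, -0.223, 0.001]
force: [-0.3, 1.0, 0.3]
opening: 0.0584
grip_force: 0.0
```

Run:
```python
from asc import *
st(); c=grab('side','s8.png');d=grab('scene','d8.png');
for k,im in(('side',c),('scene',d)):
    for z,roi in ((28.1,(60,27)),(28.1,(-5,36))):
        u=proj(im,np.r_[o+R@roi,z]/1000).astype(int)
        for b in ball(im,z/1000,(u[0]-16,u[1]-16,u[0]+16,u[1]+16)):
            if b[0]>60: print(k,roi,b)
asc(d,(-5,36,28),14,14); asc(c,(68,27.5,28.1),12,14)
```

```text
t 11.5 tcp tray [68.6 27.2] z 45.2 toolx rel tray deg -0.13 F [-0.3  1.   0.3] op 58.4 j6 [-8. 91.] 0.0
side (60, 27) (np.int32(166), [15, 15], [337.8, 227.9], [68.7, 31.8])
side (-5, 36) (np.int32(152), [32, 6], [302.3, 208.0], [-14.7, 89.4])
side (-5, 36) (np.int32(242), [17, 18], [302.8, 221.6], [-4.0, 40.6])
scene (60, 27) (np.int32(873), [32, 32], [259.1, 231.8], [64.4, 35.1])
scene (-5, 36) (np.int32(654), [32, 26], [234.5, 242.4], [5.1, 50.5])
centre at [236 247] (col 14 row 14 )
 0 #####o######o###############
 1 ####o###o###o###############
 2 ###############o############
 3 ########o###################
 4 ############################
 5 ############################
 6 ############################
 7 ############################
 8 ############################
 9 ############################
10 ############################
11 ############################
12 #########################---
13 ########################----
14 ########################----
15 ########################----
16 #######################-----
17 #######################-----
18 #######################-----

[... 392 characters left out ...]
oooooooooooooooo---oooooooo#
 3 oooooooooooooooo-----oooooo#
 4 oooooooooooo######ooooooooo#
 5 ooooooooooo########oooooooo#
 6 oooooooooo##########ooooooo#
 7 ooooooooo#####o######oooooo#
 8 oooooooo##############oooo-#
 9 oooooooo##############o----#
10 oooooooo###############----#
11 oooooooo###############---##
12 ooooooooo##############---##
13 ooooooooo#############o---##
14 ooooooooo#############----##
15 oooooooooo###########-----##
16 oooooooooo###########-----##
17 ooooooooo---#######-------##
18 oooooooooo---####---------##
19 oooooooooo---------------###
20 ooooooooooo--------------###
21 ooooooooooo--------------###
22 ooooooooooo--------------###
23 oooooooooooooo----------####
```

Request:
{"api": "servo_tool", "payload": {
  "delta_pos": [
    [0,0,10],
    [0,0,25],
    [0,0,40],
    [0,0,50],
    [0,0,57],
    [0,0,61],
    [0,2,61],
    [0,4,61],
    [0,6,61],
    [0,9,61],
    [0,13,61],
    [0,17,61]
  ],
  "spin": [0,0,0,0,0,0,0,0,0,0,0,0],
  "hand": -0.1
}}

```text
time: 12.8
position: [0.5283, -0.0211, -0.0161]
orientation: [3.134, -0.221, 0.0]
force: [0.3, 0.1, 1.1]
opening: 0.0387
grip_force: 0.0
```

Request:
{"api": "servo_tool", "payload": {
  "delta_pos": [
    [0,5,0],
    [0,10,0],
    [0,15,0],
    [0,20,0],
    [0,25,0],
    [0,30,0],
    [0,35,0],
    [0,39,0],
    [0,43,0],
    [0,46,0],
    [0,48,0],
    [0,49,0]
  ],
  "spin": [0,0,0,0,0,0,0,0,0,0,0,0]
}}

```text
time: 14.0
position: [0.5214, -0.0694, -0.0162]
orientation: [3.134, -0.221, 0.0]
force: [-0.2, -0.1, 0.6]
opening: 0.0386
grip_force: 0.0
```

Run:
```python
from asc import *
st(); c=grab('side','s9.png');d=grab('scene','d9.png'); asc(c,(68,-34,28.1),16,22);asc(d,(68,-34,28.1),16,22)
```

```text
t 14.0 tcp tray [ 67.8 -38.7] z -16.2 toolx rel tray deg -0.05 F [-0.2 -0.1  0.6] op 38.6 j6 [-15.  83.] 0.038538496010005474
centre at [333 248] (col 22 row 16 )
 0 --ooooooooo-...--------......--oooooo#######
 1 -----oooooo-...------........--oooooo#######
 2 ------------....-----........-ooooooo#######
 3 -----------....------........-oooooo########
 4 ------------...------........-oooooo########
 5 ------------.....----........-oooooo########
 6 ------------.....-...........-oooooo########
 7 ------------.................-ooooo-########
 8 ------------.................-ooooo-########
 9 ------------.................--oooo-########
10 ------------...............--------#########
11 ------------...............--------#########
12 ------------..............--##-----#########
13 ------------...-....-.....--##-----#########
14 -------------...-.........-###-----#########
15 ------------..............-###----##########
16 -------------............--###----##########
17 -----------------........--###----##########
18 -----------------.......--####----##########
19 -----------------.....
[... 1471 characters left out ...]
############-----....---####
18 ----------------############-------...--####
19 ----------------############--#---....--####
20 -----------------##########---#---..----####
21 ------------------#########------.-..---####
22 -------------------######-----#---..----####
23 ----------------------------------.------#-#
24 ------------------------------#-------------
25 --------------------------------------------
26 --------------------------------------------
27 --------------------------------------------
28 ----------------------------#o#o------------
29 ---------------------------###o###----------
30 ---------------------------#oooo####-o#-----
31 ---------------------------o##ooooo####oo-#-
```

Request:
{"api": "servo_tool", "payload": {
  "delta_pos": [
    [0,-3,0],
    [0,-4.7,0],
    [0,-4.7,0],
    [0,-4.7,0],
    [0,-4.7,0],
    [0,-4.7,0],
    [0,-4.7,0],
    [0,-4.7,0],
    [0,-4.7,0],
    [0,-4.7,0],
    [0,-4.7,0],
    [0,-4.7,0]
  ],
  "spin": [0,-8,-16.5,-25,-33.5,-42,-50.5,-59,-67.5,-76,-84,-90]
}}

```text
time: 15.3
position: [0.5222, -0.0642, -0.0162]
orientation: [2.366, 2.067, -0.0]
force: [0.5, 0.3, -0.7]
opening: 0.0382
grip_force: 0.0
```

Run:
```python
from asc import *
st(); c=grab('side','s10.png'); asc(c,(68,-34,28.1),16,22)
```

```text
t 15.3 tcp tray [ 67.7 -33.5] z -16.2 toolx rel tray deg 90.29 F [ 0.5  0.3 -0.7] op 38.2 j6 [-14.  -6.] 0.0
centre at [333 248] (col 22 row 16 )
 0 ............-ooooooooooooooooooo--..........
 1 --...........-ooooooooooooooooooo-..........
 2 ----.........-ooooooooooooooooooo-..........
 3 -----........-ooooooooooooooooooo-..........
 4 -----.....-..-----ooooooooooooooo--.........
 5 -----...----.-------ooooooooooooo--.......--
 6 ------..----.----------oooooooooo--.....--##
 7 ------..-o--.----------oooooooooo---...--###
 8 ------.--o--.-------#####ooooo--o----..-####
 9 ------.--o--.-----#########oo-----oo-..-####
10 -----..--o--.----############-----oo-..-####
11 ------.--o--.----############-----o--..-####
12 ------..-o--.---##############----o--..-####
13 ------..----.---##############----o--..-####
14 ------.--o--.---##############----o--..-####
15 ------.-----.---##############----o--..-####
16 ------..----.---##############----o--..-####
17 ---------o------##############----o--.-#####
18 ---------o------##############----o--.-#####
19 ---------o-------############-----o--.-#####
20 ------------------##########------o-----####
21 -------------------########-------oo----####
22 ---------------------####---------oo########
23 ----------------------------------o-########
24 ----------------------------------##########
25 ----oo----------------------------##########
26 --ooooo--------------------------###########
27 oooooooo-------------------------###########
28 oooooooo------------------------############
29 oooooooo------------------------############
30 oooooooo------------------------############
31 ooooooo-ooo---------------------############
```

Request:
{"api": "servo_tool", "payload": {
  "delta_pos": [
    [-1,-3,0],
    [-1.5,-6,0],
    [-1.5,-8,0],
    [-1.5,-10,0],
    [-1.5,-12,0],
    [-1.5,-14,0],
    [-1.5,-16.5,0],
    [-1.5,-19,0],
    [-1.5,-22,0],
    [-1.5,-25,0],
    [-1.5,-28,0],
    [-1.5,-31,0]
  ],
  "spin": [0,0,0,0,0,0,0,0,0,0,0,0],
  "hand": 0.1
}}

```text
time: 16.55
position: [0.4909, -0.0616, -0.0162]
orientation: [2.372, 2.06, -0.0]
force: [0.3, -0.7, -0.4]
opening: 0.0468
grip_force: 0.0
```

Request:
{"api": "servo_tool", "payload": {
  "delta_pos": [
    [0,-4,0],
    [0,-8,0],
    [0,-12,0],
    [0,-16,0],
    [0,-20,0],
    [0,-23,0],
    [0,-26,0],
    [0,-28,0],
    [0,-30,0],
    [0,-31,0]
  ],
  "spin": [0,0,0,0,0,0,0,0,0,0]
}}

```text
time: 17.55
position: [0.4604, -0.0573, -0.0162]
orientation: [2.372, 2.06, -0.0]
force: [-0.1, 0.9, -0.2]
opening: 0.0471
grip_force: 0.0
```

Run:
```python
from asc import *
st(); c=grab('side','s11.png');d=grab('scene'); asc(c,(15,-34,30),12,20); asc(d,(15,-34,30),12,20)
```

```text
t 17.55 tcp tray [  5.6 -35.3] z -16.2 toolx rel tray deg 89.95 F [-0.1  0.9 -0.2] op 47.1 j6 [-15.  -7.] 0.0
centre at [305 244] (col 20 row 12 )
 0 .....-------------------ooo-............
 1 ---..--------------------ooo-...........
 2 --...------------------------.......----
 3 o-...------------------------......--ooo
 4 o-...-------------######-------....-oooo
 5 --...------------#########------...-oooo
 6 o-...-----------###########--o--...--ooo
 7 ---..----------############-----...-----
 8 ---..----------#############-o--....----
 9 ---..---------##############-o--....----
10 o--..---------##############-o--....----
11 o--..---------##############-o--...-----
12 ---..---------##############-o--...-----
13 o--..---------##############-o--...-----
14 ---..----------############-----..------
15 o--.-----------############--o--..------
16 o---------------##########---o--..------
17 ------------------#######----o----------
18 --------------------###-----------------
19 ----------------------------------------
20 ----------------------------------------
21 --------------------------
[... 495 characters left out ...]
.--..-.----..--###########--.-----------
 9 .....-...-..---############-------------
10 -........-.---#############-------------
11 -.....-.-.-.--#############-------------
12 --...-.-.-----#############-------------
13 ---.....-.----#############-------------
14 ---......-----#############-------------
15 ------.-.-----#############-------------
16 ----...--------############-------------
17 -----.--.------###########--------------
18 ------..--------#########---------------
19 -------.---------#######----------------
20 ------..----#---------------------------
21 ------...-------------------------------
22 -------.-.--#---------------------------
23 ------.-----#---------------------------
```

Request:
{"api": "servo_tool", "payload": {
  "delta_pos": [
    [0,-2,0],
    [0,-4,0],
    [0,-6,0],
    [0,-8,0],
    [0,-10,0],
    [0,-11.5,0],
    [0,-12,0],
    [0,-12,0],
    [0,-12,0]
  ],
  "spin": [0,0,0,0,0,0,0,0,0]
}}

```text
time: 18.55
position: [0.4487, -0.0557, -0.0162]
orientation: [2.372, 2.059, 0.0]
force: [0.2, -0.4, 0.2]
opening: 0.0469
grip_force: 0.0
```

Run:
```python
from asc import *
st(); c=grab('side','s12.png');d=grab('scene'); asc(c,(-5,-36,25.7),12,20); asc(d,(-5,-36,25.7),12,20)
```

```text
t 18.55 tcp tray [ -6.1 -35.3] z -16.2 toolx rel tray deg 89.95 F [ 0.2 -0.4  0.2] op 46.9 j6 [-15.  -7.] 0.0
centre at [294 245] (col 20 row 12 )
 0 -..----...-----------------------.......
 1 -..----...-----------------------.......
 2 -..----...-------------------------.....
 3 -..----...--------------------------....
 4 -..----...----------####----------o--...
 5 --.--o-...--------########--------o--...
 6 -..--o-...------###########-------o--...
 7 --.----...------############------o--...
 8 --.--o--..-----##############-----o--...
 9 --.-----..-----##############-----o--...
10 --.--o-...-----##############-----o--...
11 --.--o--..-----##############-----o--...
12 -----o--..-----##############-----o--...
13 -----o--.------##############-----o--..-
14 -----o--.------##############-----o--..-
15 ----------------############------o-----
16 ----------------###########-------o-----
17 ------------------########--------------
18 -------------------#####----------------
19 ----------------------------------------
20 ----------------------------------------
21 o-------------------------
[... 495 characters left out ...]
--......-..-.--##########---.-----------
 9 ---....-...----###########---.----------
10 ---.....-..----###########--------------
11 ------....-----############-------------
12 --------..-----############-------------
13 --------..-----############-------------
14 -------..------############-------------
15 ------.-.----#-###########--------------
16 ------....------##########--------------
17 ------....------#########---------------
18 ------....------########----------------
19 ------..-.-------######-----------------
20 --------...-----------------------------
21 ----------.-----------------------------
22 o---------------------------------------
23 o##------------------------------------o
```

Request:
{"api": "servo_tool", "payload": {
  "delta_pos": [
    [0,0,-12],
    [0,0,-35],
    [0,0,-70],
    [-15,6,-110],
    [-45,17,-150],
    [-90,33,-185],
    [-135,50,-210],
    [-175,65,-216],
    [-205,76,-216],
    [-220,81,-216],
    [-220,81,-216],
    [-220,81,-216]
  ],
  "spin": [0,0,7,15,23,31,39.5,48,56.5,65,73.5,82],
  "hand": 0.7
}}

```text
time: 19.85
position: [0.4977, -0.2854, 0.1994]
orientation: [-3.141, 0.013, 0.001]
force: [-0.2, -1.1, 0.2]
opening: 0.0727
grip_force: 0.0
```

Request:
{"api": "servo_tool", "payload": {
  "delta_pos": [
    [0,0,0],
    [0,0,0],
    [0,0,0]
  ],
  "spin": [4.5,4.5,4.5]
}}

```text
time: 20.15
position: [0.4979, -0.2848, 0.1997]
orientation: [-3.139, 0.121, 0.0]
force: [0.4, 0.0, 0.4]
opening: 0.0729
grip_force: 0.0
```

Run:
```python
from asc import *
st(); s=monitor.state(); print(s['position'],s['qvel'].round(3)); c=grab('wrist','w3.png'); pickle.dump(c,open('w3.pkl','wb'))
d=grab('scene','d13.png'); pickle.dump(d,open('d13.pkl','wb')); k=grab('side','s13.png'); pickle.dump(k,open('s13.pkl','wb'))
for n,im in(('side',k),('scene',d)):
    for z,q in ((25.7,(-5,-36)),(28,(-5,36))):
        u=proj(im,np.r_[o+R@q,z]/1000).astype(int)
        for b in ball(im,z/1000,(u[0]-13,u[1]-12,u[0]+13,u[1]+13)):
            if b[0]>60: print(n,q,b)
a=c['image'][:,:,::-1]
cv2.imwrite('pics/w3v.png',a)
```

```text
t 20.15 tcp tray [  74.5 -255.3] z 199.7 toolx rel tray deg 3.6 F [0.4 0.  0.4] op 72.9 j6 [-36.  58.] 0.0
[ 0.49790942 -0.28475718  0.19972262] [ 0.001 -0.001  0.001  0.001 -0.    -0.002]
side (-5, -36) (np.int32(151), [15, 13], [295.2, 244.9], [-4.0, -34.5])
side (-5, 36) (np.int32(124), [12, 14], [299.6, 223.5], [-9.0, 33.1])
scene (-5, -36) (np.int32(633), [26, 25], [262.5, 261.1], [-5.8, -33.5])
scene (-5, 36) (np.int32(607), [26, 25], [235.5, 247.3], [-6.2, 37.5])
```

View pics/w3v.png

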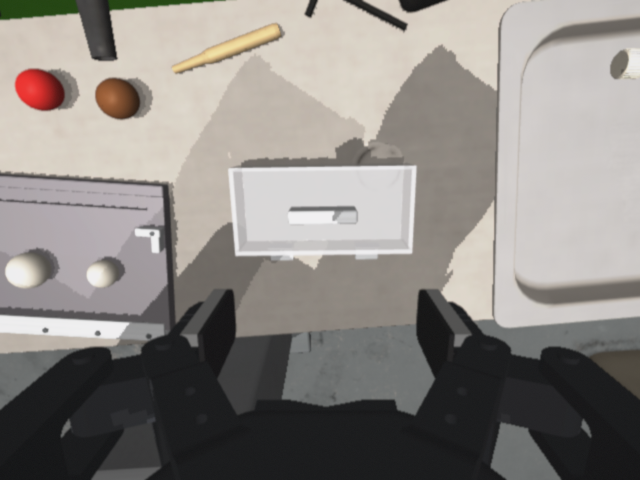

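Run:
```python
from h import *
c=pickle.load(open('w3.pkl','rb'))
Q=[(41,84,230,168),(41,-84,417,166),(-41,-84,413,252),(-41,84,236,255)]
W=np.array([onz(c,u,v,.041)[:2] for _,_,u,v in Q])*1000; L=np.array([q[:2] for q in Q],float)
a=L-L.mean(0);b=W-W.mean(0); t=np.arctan2((a[:,0]*b[:,1]-a[:,1]*b[:,0]).sum(),(a*b).sum())
print('hood',np.degrees(t),W.mean(0)); Rh=np.array([[np.cos(t),-np.sin(t)],[np.sin(t),np.cos(t)]]); print((W-(L@Rh.T+W.mean(0))).round(1).tolist())
for u,v in((289,212),(357,210),(289,223),(357,222)): print((Rh.T@(onz(c,u,v,.065)[:2]*1000-W.mean(0))).round(1))
s=monitor.state(); X=Ro.from_rotvec(s['orientation']).as_matrix(); p=s['position'][:2]*1000
d=W.mean(0)-p; print('tool delta',X[:2,0]@d,X[:2,1]@d,'toolx heading',np.degrees(np.arctan2(X[1,0],X[0,0])))
# white bar mask rows
M=np.linalg.inv(np.array(c['tool_from_camera']))
# pad tips pixel at opening 72.9 eye: (236,290)/(418,290)
for h in(-.03,-.035,-.04,-.045):
    for b in(-.0365,.0365):
        q=M[:3,:3]@[.011,b,h]+M[:3,3]; print(h,(c['cx']+c['f']*q[0]/q[2]).round(),(c['cy']+c['f']*q[1]/q[2]).round())
```

```text
hood -3.6092786332809528 [ 498.21238921 -283.90121054]
[[-0.5, -0.9], [-0.8, 0.7], [1.0, 0.2], [0.3, 0.0]]
[ 4.8 29.6]
[  5.8 -28.3]
[-4.8 30. ]
[ -4.7 -28.4]
tool delta 0.179430653163676 -0.8624292375497855 toolx heading -4.476315147559249
-0.03 236.0 275.0
-0.03 412.0 275.0
-0.035 233.0 280.0
-0.035 415.0 280.0
-0.04 230.0 284.0
-0.04 418.0 285.0
-0.045 227.0 289.0
-0.045 421.0 290.0
```

Request:
{"api": "servo_tool", "payload": {
  "delta_pos": [
    [0,-1,30],
    [0,-1,70],
    [0,-1,110],
    [0,-1,145],
    [0,-1,168],
    [0,-1,180],
    [0,-1,187],
    [0,-1,190],
    [0,-1,190]
  ],
  "spin": [-0.9,-0.9,-0.9,-0.9,-0.9,-0.9,-0.9,-0.9,-0.9]
}}

```text
time: 21.2
position: [0.4984, -0.2841, 0.0104]
orientation: [3.139, -0.1, 0.001]
force: [-0.4, -0.2, -0.3]
opening: 0.0727
grip_force: 0.0
```

Request:
{"api": "servo_tool", "payload": {
  "delta_pos": [
    [0,0,0],
    [0,0,0],
    [0,0,0],
    [0,0,0],
    [0,0,0],
    [0,0,0]
  ],
  "spin": [0,0,0,0,0,0],
  "hand": -1,
  "grip_force": 25
}}

```text
time: 21.8
position: [0.4985, -0.2841, 0.0109]
orientation: [3.139, -0.101, 0.002]
force: [-1.6, 0.7, 6.0]
opening: 0.0592
grip_force: 27.3
```

Run:
```python
from asc import *
st(); c=grab('side','s14.png');d=grab('scene','d14.png');
for im in (c,d):
    for z in(41,65):
        for q in ((0,30),(0,-30),(41,84),(41,-84),(-41,84),(-41,-84)):
            t=np.radians(-3.6); p=[498.2+np.cos(t)*q[0]-np.sin(t)*q[1],-283.9+np.sin(t)*q[0]+np.cos(t)*q[1],z]; print(q,z,proj(im,np.array(p)/1000).round(), end=' ')
    print()
print(monitor.state()['position'])
```

```text
t 21.8 tcp tray [  75.  -254.5] z 10.9 toolx rel tray deg 4.35 F [-1.6  0.7  6. ] op 59.2 j6 [-36.  57.] 27.305623590946198
(0, 30) 41 [318. 315.] (0, -30) 41 [314. 344.] (41, 84) 41 [345. 293.] (41, -84) 41 [339. 375.] (-41, 84) 41 [296. 290.] (-41, -84) 41 [281. 371.] (0, 30) 65 [318. 304.] (0, -30) 65 [314. 333.] (41, 84) 65 [346. 282.] (41, -84) 65 [340. 364.] (-41, 84) 65 [296. 279.] (-41, -84) 65 [280. 360.] 
(0, 30) 41 [366. 272.] (0, -30) 41 [395. 283.] (41, 84) 41 [352. 252.] (41, -84) 41 [431. 281.] (-41, 84) 41 [331. 274.] (-41, -84) 41 [413. 306.] (0, 30) 65 [367. 262.] (0, -30) 65 [396. 273.] (41, 84) 65 [352. 242.] (41, -84) 65 [433. 271.] (-41, 84) 65 [331. 264.] (-41, -84) 65 [415. 296.] 
[ 0.4984841  -0.28411074  0.01093361]
```

Request:
{"api": "servo_tool", "payload": {
  "delta_pos": [
    [0,0,-5],
    [0,0,-20],
    [0,0,-45],
    [0,0,-75],
    [-4,-15,-88],
    [-8,-40,-88],
    [-12,-65,-88],
    [-16,-90,-88],
    [-20,-110,-88],
    [-24,-125,-88],
    [-24,-131,-88],
    [-24,-131,-88]
  ],
  "spin": [0,0,0,-4,-12,-20,-28.5,-37,-45.5,-54,-62.5,-71]
}}

```text
time: 23.1
position: [0.4824, -0.1506, 0.0983]
orientation: [2.608, 1.751, 0.0]
force: [-0.2, -0.5, -2.0]
opening: 0.0592
grip_force: 28.1
```

Request:
{"api": "servo_tool", "payload": {
  "delta_pos": [
    [0,0,0],
    [0,0,0],
    [0,0,0]
  ],
  "spin": [-8,-14.6,-14.6]
}}

```text
time: 23.4
position: [0.4824, -0.1515, 0.0981]
orientation: [2.37, 2.061, 0.0]
force: [-0.7, -0.4, -2.8]
opening: 0.0593
grip_force: 28.1
```

Run:
```python
from asc import *
st(); print(monitor.state()['wrist_torque'].round(2))
S=pickle.load(open('scene0.pkl','rb'));D=pickle.load(open('side0.pkl','rb'))
print('brown',tr(onz(S,324,230,.018)),tr(onz(D,383,267,.018)),'red',tr(onz(D,387,243,.018)))
```

```text
t 23.4 tcp tray [  40.6 -125.5] z 98.1 toolx rel tray deg 90.05 F [-0.7 -0.4 -2.8] op 59.3 j6 [-25. -17.] 28.145193457603455
[-0.04  0.03 -0.01]
brown [164.6873785  -61.63248672] [165.85709242 -61.47174876] red [168.54638769  12.91119137]
```

Request:
{"api": "servo_tool", "payload": {
  "delta_pos": [
    [0,0,15],
    [0,0,30],
    [0,0,42],
    [0,0,50],
    [0,0,54],
    [0,0,55.5],
    [0,0,57],
    [0,0,58.5],
    [0,0,60]
  ],
  "spin": [0,0,0,0,0,0,0,0,0]
}}

```text
time: 24.3
position: [0.4828, -0.1521, 0.0383]
orientation: [2.371, 2.059, 0.0]
force: [-4.2, -7.9, 14.7]
opening: 0.0593
grip_force: 29.8
```

Request:
{"api": "servo_tool", "payload": {
  "delta_pos": [
    [-1,0,1],
    [-2,0,2],
    [-3,0,3],
    [-3,0,3]
  ],
  "spin": [0,0,0,0]
}}

```text
time: 24.7
position: [0.4827, -0.1553, 0.0358]
orientation: [2.37, 2.058, 0.001]
force: [-1.8, -4.2, 9.9]
opening: 0.0595
grip_force: 29.6
```

Request:
{"api": "servo_tool", "payload": {
  "delta_pos": [
    [-1.2,0,1.1],
    [-2.4,0,2.2],
    [-3.6,0,3.3],
    [-4.8,0,4.5],
    [-6,0,5.7],
    [-7.2,0,7],
    [-8.4,0,8.2],
    [-8.4,0,8.2]
  ],
  "spin": [0,0,0,0,0,0,0,0]
}}

```text
time: 25.5
position: [0.4816, -0.1636, 0.0274]
orientation: [2.371, 2.058, 0.001]
force: [-0.9, -3.7, 6.8]
opening: 0.0592
grip_force: 30.0
```

Run:
```python
from asc import *
st(); print(monitor.state()['wrist_torque'].round(2))
c=grab('side','s15.png');d=grab('scene','d15.png')
# predicted hood corner pixels for several tilts
s=monitor.state(); b=tr(s['position']); bz=s['position'][2]*1000+42.1
for t in (0,.1,.2,.25):
    q=lambda hx,hy,hz: np.r_[o+R@(b+[-hy, hx*np.cos(t)-hz*np.sin(t)]), bz+hx*np.sin(t)+hz*np.cos(t)]/1000
    print(t,[proj(im,q(*p)).round(1).tolist() for im in(c,d) for p in((-41,84,-12),(-41,-84,-12),(41,-84,-12),(-41,-84,-53))])
```

```text
t 25.5 tcp tray [  41.5 -137.6] z 27.4 toolx rel tray deg 89.94 F [-0.9 -3.7  6.8] op 59.2 j6 [-26. -18.] 30.02130478620529
[-0.35  0.18  0.05]
0 [[253.9, 279.4], [355.1, 291.4], [360.4, 259.8], [353.8, 309.6], [310.9, 287.3], [361.4, 243.1], [327.3, 228.8], [360.1, 259.6]]
0.1 [[254.3, 280.7], [355.0, 292.6], [360.6, 257.6], [354.1, 308.9], [310.2, 288.7], [360.6, 244.5], [327.0, 226.9], [357.7, 260.1]]
0.2 [[254.7, 281.7], [355.0, 293.6], [360.7, 255.5], [354.4, 307.9], [309.4, 289.9], [359.8, 245.8], [326.8, 225.1], [355.2, 260.3]]
0.25 [[255.0, 282.1], [355.1, 294.1], [360.8, 254.5], [354.5, 307.2], [308.9, 290.5], [359.3, 246.3], [326.8, 224.2], [353.9, 260.3]]
```

Request:
{"api": "servo_tool", "payload": {
  "delta_pos": [
    [0,0,-10],
    [0,0,-30],
    [0,0,-50],
    [10,-3,-62],
    [30,-9,-64],
    [55,-17,-64],
    [80,-24,-64],
    [105,-32,-64],
    [125,-38,-64],
    [137.6,-41.5,-64],
    [137.6,-41.5,-64],
    [137.6,-41.5,-64]
  ],
  "spin": [0,0,5,13,21.5,30,38.5,47,55.5,64,72.5,81]
}}

```text
time: 26.8
position: [0.459, -0.0202, 0.0912]
orientation: [3.141, 0.018, 0.001]
force: [0.2, 0.2, -1.7]
opening: 0.0594
grip_force: 29.2
```

Request:
{"api": "servo_tool", "payload": {
  "delta_pos": [
    [0,0,0],
    [0,0,0],
    [0,0,0],
    [0,0,0]
  ],
  "spin": [8,8.9,8.9,8.9]
}}

```text
time: 27.2
position: [0.4591, -0.0208, 0.0908]
orientation: [3.134, -0.213, 0.0]
force: [-0.4, 0.1, -2.6]
opening: 0.0591
grip_force: 29.2
```

Run:
```python
from asc import *
st(); print(monitor.state()['wrist_torque'].round(2))
c=grab('side','s16.png');d=grab('scene','d16.png')
s=monitor.state(); b=tr(s['position']); bz=s['position'][2]*1000+42.1
def q(t,hx,hy,hz): return np.r_[o+R@(b+[hx*np.cos(t)-hz*np.sin(t),hy]), bz+hx*np.sin(t)+hz*np.cos(t)]/1000
for t in (0,.15,.25):
    print(t,[proj(im,q(t,*p)).round(1).tolist() for im in(c,d) for p in((-41,-84,-53),(41,-84,-53),(41,-84,-12),(-41,-84,-12),(-59,-45,-53))])
g=c['image']
u=proj(c,q(.2,0,-84,-33)).astype(int)
for r_ in range(u[1]-26,u[1]+26,1): print(r_, ''.join('%x'%(int(p)//16) for p in g[r_,u[0]-38:u[0]+42].mean(1)))
print(u)
```

```text
t 27.2 tcp tray [-0.8  0.7] z 90.8 toolx rel tray deg 0.23 F [-0.4  0.1 -2.6] op 59.1 j6 [-11.  87.] 29.153020083904266
[ 0.03  0.01 -0.03]
0 [[267.9, 234.8], [313.6, 239.8], [313.6, 220.6], [266.7, 215.7], [263.6, 221.4], [269.6, 257.5], [296.7, 236.9], [296.7, 219.2], [268.9, 239.4], [247.1, 254.4]]
0.15 [[272.7, 237.8], [317.8, 237.2], [314.4, 217.6], [268.1, 218.7], [268.4, 225.5], [272.6, 257.7], [299.1, 232.3], [297.1, 216.2], [269.8, 241.5], [250.4, 255.7]]
0.25 [[276.1, 239.5], [320.3, 235.1], [314.6, 215.6], [269.4, 220.6], [271.9, 228.0], [274.6, 257.4], [300.4, 229.1], [297.2, 214.2], [270.6, 242.7], [252.7, 256.1]]
202 46accccccccccccccccdeefffedddddddddeefffffffffffffffffffffffffffecaaaaaaaacdeddd
203 57bcccccccccccccccdeffffeedddddddddeefffffffffffffffffffffffffffebaaaaaaabddeddd
204 58bccccccccccccccceeffffeedddddddddeffffffffffffffffffffffffffffdbaaaaaaabdedddd
205 69cccccccccccccccdeeeffeeeddddddddeefffffffffffffffffffffffffffedaaaaaaaacdedded
206 7acccccccccccccccdeddefeeeddddddddeefffffffffffffffffffffffffffeca9aaaaabcdeeeee
207 9bccccccccccccccdefeeffeeddddddddeef
[... 3264 characters left out ...]
6666666679
246 cddcccbccba7556777777766565555656788999aa999987666666556656556666666666666656689
247 dddcccccbb9655677777776655666656678899999999887666566656666666666666666666556789
248 ddcccbccba866667777777665656656566788899988877666665666666656565566566666655679a
249 ddccbbbbb9756677777776656556565666778888888776656666665656666666666666656556689a
250 dccbcccbb86567777776666555555555656778888777666566666556566665666666666666556799
251 bbbcccbba76667777777666566655555556667777666656655656665566566656666666666566688
252 89bcbccb965667777777766666666565565566666665566666556566565666666665666655566666
253 79bbcbba765667777777767777666556555655566556665566655666556666655666566666566666
[294 228]
```

Request:
{"api": "servo_tool", "payload": {
  "delta_pos": [
    [-1,0.7,10],
    [-1,0.7,22],
    [-1,0.7,33],
    [-1,0.7,41],
    [-1,0.7,45],
    [-1,0.7,47],
    [-1,0.7,48],
    [-1,0.7,48],
    [-1,0.7,48]
  ],
  "spin": [0.2,0.2,0.2,0.2,0.2,0.2,0.2,0.2,0.2]
}}

```text
time: 28.2
position: [0.4582, -0.0214, 0.0429]
orientation: [3.133, -0.224, 0.001]
force: [-0.4, 0.5, -2.0]
opening: 0.0591
grip_force: 29.1
```

Request:
{"api": "servo_tool", "payload": {
  "delta_pos": [
    [0,0,0.7],
    [0,0,1.4],
    [0,0,1.4]
  ],
  "spin": [0,0,0]
}}

```text
time: 28.5
position: [0.458, -0.0213, 0.0412]
orientation: [3.134, -0.224, 0.0]
force: [0.2, -0.6, -3.1]
opening: 0.0595
grip_force: 29.1
```

Request:
{"api": "servo_tool", "payload": {
  "delta_pos": [
    [0,0,0.7],
    [0,0,1.4],
    [0,0,1.4]
  ],
  "spin": [0,0,0]
}}

```text
time: 28.8
position: [0.458, -0.0214, 0.0397]
orientation: [3.134, -0.224, -0.0]
force: [-0.7, -0.0, -1.3]
opening: 0.0593
grip_force: 29.1
```

Request:
{"api": "servo_tool", "payload": {
  "delta_pos": [
    [0,0,0.7],
    [0,0,1.4],
    [0,0,1.4]
  ],
  "spin": [0,0,0]
}}

```text
time: 29.1
position: [0.458, -0.0213, 0.0383]
orientation: [3.134, -0.224, -0.0]
force: [0.3, 1.0, -2.7]
opening: 0.0595
grip_force: 29.1
```

Request:
{"api": "servo_tool", "payload": {
  "delta_pos": [
    [0,0,0.7],
    [0,0,1.4],
    [0,0,1.4]
  ],
  "spin": [0,0,0]
}}

```text
time: 29.4
position: [0.4584, -0.0214, 0.0371]
orientation: [3.133, -0.224, 0.001]
force: [1.7, 0.6, 1.7]
opening: 0.0593
grip_force: 29.6
```

Request:
{"api": "servo_tool", "payload": {
  "delta_pos": [
    [0,0,-1],
    [-1,0,-2],
    [-3,0,-2],
    [-5,0,-2],
    [-7,0,-2],
    [-9,0,-2],
    [-11,0,-2],
    [-12.5,0,-2],
    [-14,0,-2],
    [-14,0,-2]
  ],
  "spin": [0,0,0,0,0,0,0,0,0,0]
}}

```text
time: 30.4
position: [0.444, -0.0193, 0.039]
orientation: [3.134, -0.224, -0.0]
force: [0.2, -0.2, -1.8]
opening: 0.0592
grip_force: 29.2
```

Run:
```python
from asc import *
st(); 
c=grab('side','s17.png');d=grab('scene','d17.png')
s=monitor.state(); b=tr(s['position']); bz=s['position'][2]*1000+42.1
def q(t,hx,hy,hz): return np.r_[o+R@(b+[hx*np.cos(t)-hz*np.sin(t),hy]), bz+hx*np.sin(t)+hz*np.cos(t)]/1000
for t in (.15,.2,.25):
    print(t,[proj(im,q(t,*p)).round(1).tolist() for im in(c,) for p in((-41,-84,-53),(41,-84,-53),(41,-84,-12),(-41,-84,-12),(-59,-45,-53))], q(t,-59,0,-53)[2]*1000, tr(q(t,-59,0,-53)))
g=c['image']; u=proj(c,q(.2,0,-84,-33)).astype(int)
for r_ in range(u[1]-16,u[1]+18,1): print(r_, ''.join('%x'%(int(p)//16) for p in g[r_,u[0]-45:u[0]+42].mean(1)))
print(u)
```

```text
t 30.4 tcp tray [-15.9   0. ] z 39.0 toolx rel tray deg -0.15 F [ 0.2 -0.2 -1.8] op 59.2 j6 [-11.  87.] 29.156167209148407
0.15 [[266.1, 259.7], [309.4, 259.5], [305.9, 241.2], [261.4, 241.8], [262.2, 247.0]] 19.8648516276981 [-6.60855272e+01  9.13496387e-03]
0.2 [[267.7, 260.6], [310.6, 258.5], [306.0, 240.3], [262.0, 242.7], [263.8, 248.2]] 17.42154943175627 [-6.29627082e+01  9.13496387e-03]
0.25 [[269.3, 261.3], [311.8, 257.5], [306.1, 239.3], [262.7, 243.6], [265.6, 249.4]] 15.137376627569672 [-5.97216776e+01  9.13496387e-03]
234 77777777776766677778accbcdefeedddddddddddeeeeeeeeeeeeeeeeeeeeeeeeeeed9777777776666899a9
235 77777777766677777778aa99bdefeddddddddddddeeeeedeeeeeeeeeeeeeeeeeeeeec877777777666789aaa
236 77777777767777677779b979ceffeddddddddddddeeeeeeeeeeeeeeeeeeeeeeeeeeeb877777777666799aa9
237 7777787777677667678bdbabdefeeddddddddddddeeeeeeeeeeeeeeeeeeeeeeeeeed977777777766689aa9a
238 777887877667676677addccceffeddddddddddddeeeeeeeeeeeeeeeeeeeeeddeeeec97777777766678999a9
239 887787776677677778bddccdefeeddddddddddddeeeedeeeeeeeeeeeeedddddddddb87777777766679a9aa9
240 87877777
[... 1873 characters left out ...]
66666666666666665566666656665669ccba8777777776
261 8778889899988766666665566776666666666665556655566565666566666666666666669bcba8777777777
262 7788898888888765555566667777776666666666666666655666656656665679998777678aaa97777777766
263 788888998888766555556667777777777777776666666666666666665566668bbbaaa999889987777777766
264 888899999877665566555666777777777777776777777776666666666656669bcbbbbbbb989976777777766
265 877889899875555555555666666677777777777777777777777777776666668aaaabbbbbbaa977777777766
266 777898999875555555555555566666666667677777777777777777777777778999999aaaaba877777777766
267 888899999876555555555555555555566666666666666767777777777777777898889999999767777777777
[286 250]
```

Request:
{"api": "servo_tool", "payload": {
  "delta_pos": [
    [-1.5,0,0],
    [-2.8,0,0.6],
    [-2.8,0,1.3],
    [-2,0,2],
    [-1.3,0,2.6],
    [-0.5,0,3.3],
    [0.2,0,3.9],
    [1,0,4.6],
    [1.8,0,5.2],
    [2.5,0,5.9],
    [3.3,0,6.5]
  ],
  "spin": [0,0,0,0,0,0,0,0,0,0,0]
}}

```text
time: 31.6
position: [0.4478, -0.0198, 0.0325]
orientation: [3.134, -0.224, 0.001]
force: [2.0, 2.5, 4.3]
opening: 0.0593
grip_force: 29.9
```

Request:
{"api": "servo_tool", "payload": {
  "delta_pos": [
    [0.8,0,0.8],
    [1.6,0,1.5],
    [2.4,0,2.3],
    [3.2,0,3.1],
    [4,0,3.9],
    [4.8,0,4.7],
    [5.3,0,5.2],
    [5.3,0,5.2]
  ],
  "spin": [0,0,0,0,0,0,0,0]
}}

```text
time: 32.4
position: [0.4536, -0.0207, 0.0274]
orientation: [3.133, -0.224, 0.003]
force: [3.2, 1.8, 4.7]
opening: 0.0597
grip_force: 30.3
```

Run:
```python
from asc import *
st(); 
c=grab('side','s18.png')
s=monitor.state(); b=tr(s['position']); bz=s['position'][2]*1000+42.1; print(b,bz)
def q(t,hx,hy,hz): return np.r_[o+R@(b+[hx*np.cos(t)-hz*np.sin(t),hy]), bz+hx*np.sin(t)+hz*np.cos(t)]/1000
for t in (0,.05,.1):
    print(t,[proj(im,q(t,*p)).round(1).tolist() for im in(c,) for p in((-41,-84,-53),(41,-84,-53),(41,-84,-12),(-41,-84,-12),(-59,-45,-53))])
g=c['image']; u=proj(c,q(0,0,-84,-33)).astype(int)
for r_ in range(u[1]-14,u[1]+18,1): print(r_, ''.join('%x'%(int(p)//16) for p in g[r_,u[0]-45:u[0]+42].mean(1)))
print(u)
```

```text
t 32.4 tcp tray [-6.2  0. ] z 27.4 toolx rel tray deg -0.15 F [3.2 1.8 4.7] op 59.7 j6 [-11.  87.] 30.28997093439102
[-6.26121     0.01976721] 69.54653406227816
0 [[266.8, 262.3], [310.5, 267.3], [310.4, 249.7], [265.5, 244.7], [262.7, 248.5]]
0.05 [[268.3, 263.3], [311.9, 266.6], [310.7, 248.8], [265.9, 245.6], [264.2, 249.8]]
0.1 [[269.8, 264.2], [313.2, 265.8], [311.0, 247.9], [266.4, 246.5], [265.7, 251.1]]
242 777788899888779cddcccbcdefedddddddddeeeeeeeeeeeeeeeeeeeeeeeeeeeeeeeeeec8666666666788888
243 77777789999988addccccbcdeeedcccccdddeeeeeeeeeeeeeeeeeeeeeeeeeeeeeeeeeeb7676666666666666
244 7777788999999acddcbcbccddedcccccccddeededeeeeeeeeeeeeeeeeeeeeeeeeeeeed97766666666666666
245 9888788999999bdddcccbccbbbbbbbbbcccdddddddddddeeeeeeeeeeeeeeeeeeeeeeec86666666666666665
246 cbba98999999acddcccbbcbb999999aaaaabbbbbcccddddddeeeeeeeeeeeeedddeeeeb76666666666666666
247 dddb98999999bdddcbbcbcba888888888889999aaaabbbbbccccdddddddddddddddeda76666666666666666
248 cdcb8899989acddccccbbba9888888877778888888888999aaaabbbbbbbbbbccccddb876666666666666666
249 aaa98889899adddccccbbba99888888878777
[... 1568 characters left out ...]
77777777777777766677999999aaaaba87777777776677
267 899999987555555555555555555555566666666666677777777777777777888988999999977777777777777
268 899989987655555555555555555555555555566666666666667677777777788888888889876777777777777
269 999999998655555555555555555555555555555555555566666666667677777788888888876777777777777
270 a99999998666666555555555555555555555555555555556555555666666666667778888876777777777777
271 ca9999998888777776666655555555555555555555555555555555555555555666666677766677777777777
272 da9999999999998888887777766666665555555555555555555555555555555555556666666666666667777
273 ca9999999999999989898888888777777766666665555555555555555555555555555665555655666666666
[288 256]
```

Request:
{"api": "servo_tool", "payload": {
  "delta_pos": [
    [0,0,0.5],
    [0.2,0,1],
    [0.4,0,1.5],
    [0.4,0,2],
    [0.4,0,2]
  ],
  "spin": [0,0,0,0,0]
}}

```text
time: 32.95
position: [0.455, -0.0209, 0.0258]
orientation: [3.133, -0.224, 0.007]
force: [6.3, 2.1, 8.3]
opening: 0.0592
grip_force: 30.7
```

Request:
{"api": "servo_tool", "payload": {
  "delta_pos": [
    [0,0,-0.8],
    [0,0,-0.8],
    [0,0,-0.8],
    [0,0,-0.8],
    [0,0,-0.8]
  ],
  "spin": [0,0,0,0,0],
  "hand": 0.7
}}

```text
time: 33.45
position: [0.4529, -0.0206, 0.026]
orientation: [3.134, -0.224, -0.001]
force: [-1.1, 0.0, 0.1]
opening: 0.0723
grip_force: 0.0
```

Request:
{"api": "servo_tool", "payload": {
  "delta_pos": [
    [0,0,-5],
    [0,0,-15],
    [0,0,-35],
    [0,0,-60],
    [0,0,-90],
    [10,0,-120],
    [30,0,-150],
    [50,0,-170],
    [50,0,-170],
    [50,0,-170]
  ],
  "spin": [0,0,0,0,0,0,0,0,0,0]
}}

```text
time: 34.45
position: [0.502, -0.0276, 0.1963]
orientation: [3.133, -0.224, 0.0]
force: [-0.5, -0.4, -0.5]
opening: 0.0725
grip_force: 0.0
```

Run:
```python
from asc import *
st(); 
c=grab('side','s19.png');d=grab('scene','d19.png');w=grab('wrist','w19.png'); pickle.dump(w,open('w19.pkl','wb'))
b=np.array([-7,0]); bz=69
def q(t,hx,hy,hz): return np.r_[o+R@(b+[hx*np.cos(t)-hz*np.sin(t),hy]), bz+hx*np.sin(t)+hz*np.cos(t)]/1000
for im in (c,d,w): print([proj(im,q(0,*p)).round(1).tolist() for p in((41,84,-12),(41,-84,-12),(-41,-84,-12),(-41,84,-12),(0,30,12),(0,-30,12))])
g=c['image']; u=proj(c,q(0,0,-84,-33)).astype(int)
for r_ in range(u[1]-16,u[1]+12,1): print(r_, ''.join('%x'%(int(p)//16) for p in g[r_,u[0]-30:u[0]+32].mean(1)))
print(u)
```

```text
t 34.45 tcp tray [42.6 -0.1] z 196.3 toolx rel tray deg -0.14 F [-0.5 -0.4 -0.5] op 72.5 j6 [-11.  87.] 0.0
[[325.0, 200.0], [310.0, 249.9], [265.1, 244.9], [285.7, 196.0], [299.9, 202.1], [293.4, 219.4]]
[[231.1, 218.9], [295.0, 248.0], [268.1, 269.0], [203.0, 237.1], [236.4, 227.2], [259.7, 238.0]]
[[228.3, 225.4], [421.2, 225.1], [415.2, 310.9], [234.7, 311.2], [289.0, 279.6], [360.6, 279.5]]
240 9beffffffffffeeddddddddeeeeeeeeeeeeeeeeeeeeeeeeeeeeeeeeeeea766
241 adfffffffffffeddddddddeeeeeeeeeeeeeeeeeeeeeeeeeeeeeeeeeeed9766
242 cfffffffffffeedddddddeeeeeeeeeeeeeeeeeeeeeeeeeeeeeeeeeeeec8666
243 dfffffffffffedddddddddeeeeeeeeeeeeeeeeeeeeeeeeeeeeeeeeeeeb7666
244 effffffffffeedcccdddddeedeeeeeeeeeeeeeeeeeeeeeeeeeeeeeeed96666
245 ffffffffffedccccccccdddddeeeeeeeeeeeeeeeeeeeeeeeeeeeeeeec86766
246 fffffffffebaaaaaabbbbcdddddddddeeeeeeeeeeeeeeeeeeeeeeeeeb76666
247 fffffffffda999988999aabbbbbcbccdddddeeeeeeeeeeeeeedeeeeea76666
248 ffffffffeb9999888888888999999aabbbbcccddddddddddddddeeed966666
249 ffffffffea9a99888878888888888888999aaabbbbbbbbcccdcddddb866666
250 ffffffffc9aaa88888788788888
[... 484 characters left out ...]
88888887888877777778
258 cccba76689aa9888788888888888888888878778888888888878887779a988
259 aaaa86679aba988888888888887878778888888887888888888888778acba8
260 888876679aaa988888888888888888888888888878888887878887778acca8
261 666666679999887888888888888888888888888888888888888888779bbba7
262 66666667777777777888888888878888888888888888788aaa9988878aaa97
263 66666667777777777777777788888888888888887878889bbbbaaa99889987
264 66666677777777777777777777777777788888888888889bcbbbbbbba89976
265 65656666666777777777777777777777777777888888889aaaaabbbbbaa976
266 55555555666666666667777777777777777777777777778999999aaaaaa877
267 55555555555566666666666666777777777777777777778889888899999767
[287 256]
```

Run:
```python
from asc import *
w=pickle.load(open('w19.pkl','rb')); g=w['image'].mean(2).astype(int)//16
print('rows far edge'); 
for u in(260,325,390): print(u,'far 216..234',''.join('%x'%v for v in g[216:236,u]))
for v in(240,265): print(v,'left 218..246',''.join('%x'%x for x in g[v,218:246]),'right 404..432',''.join('%x'%x for x in g[v,404:432]))
d=cv2.imread('pics/d19.png').mean(2).astype(int)//16
for i in range(256,284): print(i,''.join('%x'%x for x in d[i,245:310]))
```

```text
rows far edge
260 far 216..234 66666669deeddddddddd
325 far 216..234 66666669deeddddddddd
390 far 216..234 66666669ceeddddddddd
240 left 218..246 bbbbbbcbbbbabdeeedccbbbbbbcd right 404..432 dddcccccccccdeeeeb9888888888
265 left 218..246 bbbbbbbbbbaaaaceeeedcbbbbbbc right 404..432 ddccccccccceeeec988888888888
256 eeeeeeeeeeeeeeeeeeeeeeeeeeeeeeeeeeeeeeeedcba999999998877777777777
257 eeeeeeeeeeeeeeeeefffeeeeeeeeeeeeeeeeedddba999999999aa987777777777
258 ddeeeeeeeeeeeeeefffeeeeeeeeeeeeeeeeeddcba999999999abb988888777777
259 bcddeeeeeeeeeeeeeefefeeeeeeeeeeeeeeedba999999999999bba89a98777776
260 9abcddeeeeeeeeeeeffffeeeeeeeeeeeeeddb98888999999999abbabba8777766
261 999abbcddeeeeeeeeffffeeeeeeeeeeeedcb98888888989999abbbbba98777666
262 99999aabcddeeeeeeefeeeeeeeeeeeeedca98888888888999abcbbaa987776665
263 99999999abcdeeeeeeeeeeeeeeeeeeedb988877888888889abccba99887766666
264 9999999999abddeeeeeeeeeeeeeeeddb9888787887878889abbba988877665566
265 99999999999aacddeeeeeeeeeeeedca988788877788777889aaa8888766655667
266 9999999999999abcddeeeeeeeeedba88878887888787778889988877666556678
267 999999999999999a
[... 469 characters left out ...]

274 fffedca889aa99999999999988878777777788878777776665666788999999999
275 fffffedbaaaa99999999999988777788877888777777766655667899999999999
276 fffffffedcbaa9999999999998878787888887777777665556678999999999999
277 fffffffffedca9999999999988778778888877777766655567789999999999999
278 fffffffffffedba99999999988777788888878777766656678899999999999999
279 fffffffffffffedba999999988777888887777776655566789999999999999999
280 fffffffffffffffedba9999998877888787777666566567889999999999999999
281 defffffffffffffffeca999998888888777777666566678999999999999999999
282 bcdeffffffffffffffeca99998888778777776565567789999999999999999999
283 99acefffffffffffffecbba998888877777666556678899999999999899999999
```

```bash
python3 -c "
from h import *
print(r.finish_job())"
```

```text
the job is handed in; nothing more can be done
None
```

The job is handed in at about 34.6 s of the 61 s allowed; no verdict came back. Both balls measured in the middle of their own dimples before the hood went on. The hood measures flat on the tray with both tabs about 8 mm under the lip, the gripper is clear, and I moved none of the surrounding tools, though I did not re-measure them.

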